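Lay out the tape rolls with a measuring tape for a stock photo

TASK

Set up the stock photo on the photo board: hook the end of the tape measure over the outer face of the upright metal stop at the end of the grey lane, back its case away along the lane until its front face stands at the red band, set it down upright on the lane and press its orange lock so that the tape stays out as a scale. Spread the heaped paper-tape rolls into one even flat layer over the white area, reaching towards both ends of it, every roll wholly on the white and a finger's breadth (about 15 mm) clear of its neighbours. Leave the glue stick, the sticky notes and the ink tin where they stand.

Things in the scene. Friction and masses are not known exactly. Their poses are not given: they have to be found in the camera images.
- photo_board: photo board lying on the counter, fixed: 220 (x) x 300 (y) x 8 mm; origin at the centre of its underside, z up, top face at z = 8 mm. Its front strip (board x -109 to -31 mm) is a grey lane along board y; the rest (x -31 to +110 mm, all of y) is the white area for the rolls. At the lane's +y end stands an upright aluminium stop plate (see stop_edge)
- stop_edge (a point): middle of the top outer edge of the stop plate: 64 mm wide in board x (-102 to -38 mm), 8 mm thick (board y 142 to 150 mm, outer face flush with the board's end), 20 mm high above the board's top face. The hook must catch its outer (+y) face below this edge
- red_band (a point): centre of the red band, 12 mm wide in y, that crosses the grey lane at board y = 0; on the board's top face, 150 mm from the stop's outer face
- tape_case: case of the blue spring tape measure, loose, standing: 74 (x, along the blade) x 46 (y, flat sides: grip here) x 58 mm high, about 0.55 kg; origin under its centre, z up, +x the way the blade comes out. White blade 16 mm wide, level, 24.5 mm above the underside; spring 1.2 N when home, 2 N with 130 mm out. The rubber foot holds the released case still on the board against it
- tape_mouth (a point): middle of the case's front face (+x end, 37 mm from the case's centre), 25 mm above its underside, where the blade comes out
- tape_hook (a point): bottom middle of the inner face (facing the case) of the steel hook at the blade's end: 18 mm wide, 2.5 mm thick, hanging 12 mm below the blade to 12 mm above the case's underside. With the blade home this face stands 25 mm in front of the case's front face: a gap for the stop plate
- tape_blade (a joint): length of blade drawn out of the case beyond its home position, m (0 to 0.19)
- tape_lock (a joint): orange thumb lock on top of the case: 0 = up, unlocked; pressed straight down 0.006 m against 3 N of friction (push with 6 to 10 N) it stays down and holds the blade; pulled up it frees it. Engaging may shift the blade by up to 3 mm
- lock_top (a point): centre of the top face of the orange thumb lock (18 x 16 mm, 10 mm proud of the case's top, 12 mm ahead of the case's centre)
- glue_stick: bystander: glue stick standing on the counter, 26 mm across, 94 mm high; origin under its centre
- sticky_cube: bystander: block of sticky notes 61 x 61 x 38 mm; origin under its centre
- ink_tin: bystander: round ink pad tin 70 mm across, 18 mm high; origin under its centre
- roll_0: pink patterned paper-tape roll, 46 mm outer diameter, 15 mm high, 18 g, lying flat; origin at the centre of its underside, z its axis; either face may be up
- roll_1: blue patterned paper-tape roll, 46 mm outer diameter, 15 mm high, 18 g, lying flat; origin at the centre of its underside, z its axis; either face may be up
- roll_2: yellow patterned paper-tape roll, 46 mm outer diameter, 15 mm high, 18 g, lying flat; origin at the centre of its underside, z its axis; either face may be up
- roll_3: green patterned paper-tape roll, 46 mm outer diameter, 15 mm high, 18 g, lying flat; origin at the centre of its underside, z its axis; either face may be up; may be absent; lies on top of the others at the start
- roll_4: blue patterned paper-tape roll, 46 mm outer diameter, 15 mm high, 18 g, lying flat; origin at the centre of its underside, z its axis; either face may be up; may be absent
- roll_5: yellow patterned paper-tape roll, 46 mm outer diameter, 15 mm high, 18 g, lying flat; origin at the centre of its underside, z its axis; either face may be up; may be absent
- roll_6: pink patterned paper-tape roll, 46 mm outer diameter, 15 mm high, 18 g, lying flat; origin at the centre of its underside, z its axis; either face may be up; may be absent; lies on top of the others at the start
Mind the look-alikes: they are no part of the job. What is shaped like the roll_3 but black or turquoise is not meant. Leave any brown look-alike of the roll_4 alone.

How it is judged:
By the outcome, as a careful person would: the job done as asked, in the order asked, and still so for the second after the job is handed in, with the robot touching nothing.
Of roll_3, roll_4, roll_5, roll_6 only 2 to 4 are there at a start; the rules pass over those that are not, and their reading is None.
At some moment in a run one of roll_0, roll_1, roll_2, roll_3, roll_4, roll_5, roll_6 may be knocked a few centimetres aside while the robot is not near it.
Once in a run the grip may slacken for a moment while it holds something.
It also fails if it takes over 210 s, if anything falls off the work surface, if the arm or the gripper's body presses on something with over 40 N, if the wrist force passes 120 N, or if a joint passes its speed limit or range.

ROBOT

A 6-joint arm with a two-finger parallel gripper is mounted at the origin on a cart in front of the work surface, level with it; the furniture and walls round the work are solid. World frame = base frame: x ahead of the robot, y to its left, z up, the work surface at z = 0. Lengths are in mm, angles in rad, forces in N, time in s.
With the tool pointing down it reaches from about 275 to 1000 mm from the base axis. Payload 8.4 kg.
Tool frame: the origin (TCP) lies at the very end of the fingers, on their centre line; the grasp point (between the pads) lies 19 mm behind it; z points along the fingers, y is the direction in which the jaws open and shut (so a half turn about z gives the same grasp; the last joint's range is limited). The gripper opens to 85 mm and grips with 20 to 120 N. Pads are 22 mm wide; open, the fingers measure 114 mm over their backs; the gripper's body (76 mm by 85 mm) begins 54 mm behind the grasp point. The pads swing forward as they close: fully open they stand 13 mm farther back than shut.
Start: joints at [-0.002, 0.353, 1.633, -0, 1.155, -0.002], TCP at [625.002, -0, 231.281] pointing down, gripper open.
Joint ranges: [-2.63, 2.63], [-0.92, 2.1], [0.06, 2.66], [-1.3, 4.44], [0, 2.69], [-3.02, 3.02]. Speed limits (rad/s): [2.22, 2.22, 2.79, 3.14, 3.14, 3.14].

INTERFACE

Orientations are given as [roll, pitch, yaw] about the fixed x, y, z axes, in that order (R = Rz(yaw) Ry(pitch) Rx(roll)).
In Python, from rig import r gives the robot as it stands.
- The arm moves only by the tool jog_arm, never from a script. Its argument "moves" is a list of rows, each an object with "grip": the gripper command: -1 is fully open, 1 is shut, values between are in proportion; "translation": the shift along the tool's x, y, z in m, a list of three; "twist": the turn, a rotation vector about the tool's x, y, z in rad, a list of three. In form: [{"grip": grip, "translation": [dx, dy, dz], "twist": [ax, ay, az]}, ...]. A call has 1 to 10 rows; each row shifts and turns the commanded pose from where the row before left it, along the tool's axes as they then stand; what a row does not reach is not made up. A row lasts 1/12 s, in which the tool goes at most 41.7 mm and 7.16 degrees, less where a joint would pass 70% of its speed; a pose out of reach is approached as far as the arm can. A call with a gripper value outside its range is refused whole. The fingers move at their own pace and stop on an object; "squeeze" is the grip in N (left out, the last holds). Time passes only in rows, so rows that do not move let the fingers close. It gives the time, the measured TCP pose, the force and the opening at its end, in the units of the state.
- r.sense(): the state, without advancing time (a new reading comes with each control period).
- r.grab_frame(name): name is "scene" or "side" or "wrist"; returns (picture, depth): 400x640x3 uint8, red, green, blue; 400x640 float32, mm along the optical axis (not along the pixel's ray), 0 where there is no reading.
- r.calibration(name): a dict with "fx", "fy", "cx", "cy" (pixels), "R" (3x3) and "t" (3): a world point X has camera coordinates R X + t. Camera axes: x right, y down, z forward; pixel columns grow to the right and rows downward; lengths in mm; the calibration is good to about 2 mm. A picture is of the moment at which its call begins: read the wrist's pose just before it. calibration takes no time and is no camera call; for the wrist camera it gives the pose at the moment of the call.
- r.sign_off(): hands the job in, once; it reports no verdict.
The state is a dict: "clock": time; "qpos": joint angles; "qvel": joint speeds; "joint_efforts": joint torques, N m; "eef_pos": TCP position; "tcp_rot": TCP orientation; "contact_force": force on the tool from outside, world axes, zero at the start; "wrist_torque": the same for the moment, N m; "opening": opening from 0.0 (shut) to 1.0 (fully open).
Only numpy, scipy, OpenCV 4.12 (cv2) and the standard library are available. Lean on these libraries where they do the work, as an engineer would, in place of code of your own. Each camera call takes 0.05 s, during which the arm holds its last target.

## Working session

There is one attempt and no reset: what is moved stays moved. The work goes in short steps, Python scripts to look and compute and a tool call to move; the robot and the scene stay as the last step left them, time stands still between calls to the robot, and variables do not carry over. Pictures are saved under pics/ and viewed, and the job is handed in when it is done.

Besides the shell and the picture viewer there is one more tool, called after ">>>" in YAML: its name, and indented under it one key for each argument. jog_arm: Moves the arm, as the interface text tells. Its arguments: {"type":"object","properties":{"moves":{"type":"array"},"squeeze":{"type":"number"}},"required":["moves"]}

```bash
ls; mkdir -p pics; python3 - <<'E'
from rig import r
import cv2,numpy as np
s=r.sense();print(s)
for n in ["scene","side","wrist"]:
    c=r.calibration(n);print(n,c)
    p,d=r.grab_frame(n)
    cv2.imwrite(f"pics/a_{n}.png",p[...,::-1]);np.savez(f"pics/a_{n}.npz",p=p,d=d,**{k:c[k] for k in c})
E
```

```text
pics
{'clock': 0.0, 'qpos': array([-2.37279772e-03,  3.53666501e-01,  1.63415709e+00,  9.32540992e-06,
        1.15520649e+00, -2.40794110e-03]), 'qvel': array([ 0.00178114,  0.00023184, -0.00076935, -0.00265241,  0.00062919,
       -0.00219366]), 'joint_efforts': array([-2.03471049e-03, -6.05236173e+01, -3.42063046e+01, -2.62302356e-04,
        9.48130677e-03,  3.61521288e-06]), 'eef_pos': array([6.24506737e+02, 2.10970728e-02, 2.30540402e+02]), 'tcp_rot': array([-3.14015525e+00, -1.19874106e-05,  1.57082769e+00]), 'contact_force': array([ 0.88018204, -0.10654166, -0.44589785]), 'wrist_torque': array([-0.02764694, -0.00139296,  0.0044326 ]), 'opening': 1.0012503356861702}
scene {'fx': 442.9005227062041, 'fy': 442.9005227062041, 'cx': 328.0627984039193, 'cy': 197.325838377304, 'R': array([[ 0.52289815, -0.85228043,  0.01398549],
       [-0.3748891 , -0.2446784 , -0.89419832],
       [ 0.76552968,  0.46233164, -0.44745253]]), 't': array([-153.38449047,  318.16599046,  878.03244378])}
side {'fx': 494.050956744703, 'fy': 494.050956744703, 'cx': 321.06961080314693, 'cy': 201.80844132759321, 'R': array([[-0.99776363,  0.06568386, -0.01238424],
       [ 0.04151127,  0.46370911, -0.8850145 ],
       [-0.05238849, -0.88354937, -0.46539871]]), 't': array([ 512.35640572,  -18.31175274, 1440.04150319])}
wrist {'fx': 345.73952345456496, 'fy': 345.73952345456496, 'cx': 317.9025831160897, 'cy': 200.93612690600568, 'R': array([[ 9.99999384e-01,  3.91801715e-04, -1.03887965e-03],
       [ 6.88273945e-04, -9.52952134e-01,  3.03120038e-01],
       [-8.71239633e-04, -3.03120566e-01, -9.52951816e-01]]), 't': array([-624.22203449,  -38.75556691,  379.67677266])}
```

View pics/a_scene.png

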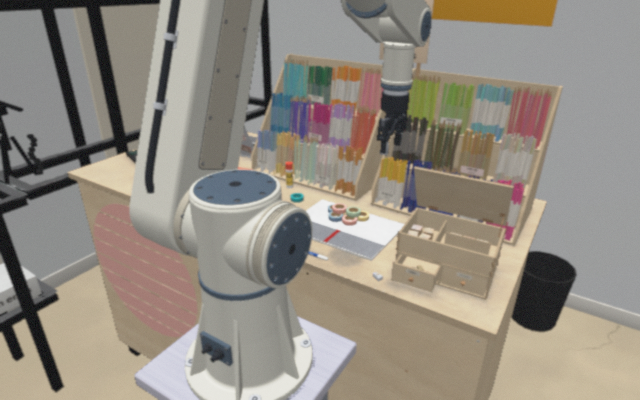

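View pics/a_side.png

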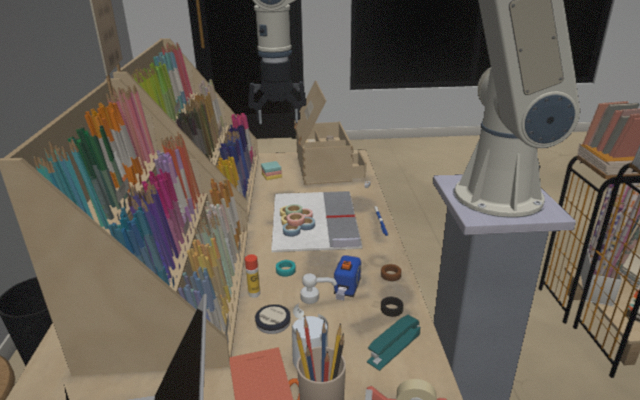

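View pics/a_wrist.png

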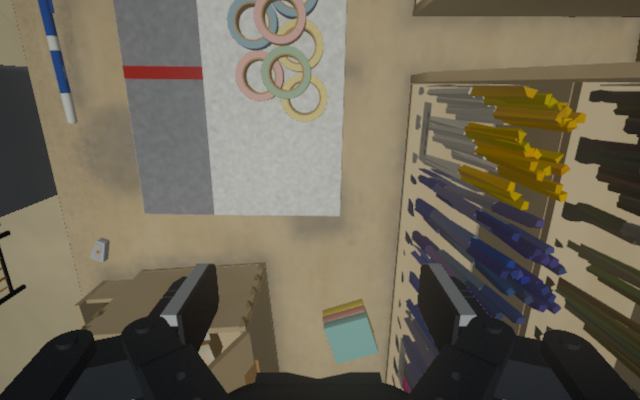

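The wrist view shows seven rolls heaped on the white, with red band at (163,72); the side view shows the tape case at about (347,272), with the ink tin, glue stick and look-alike rings around it. Next: estimate positions.

```bash
cat > h.py <<'E'
import numpy as np,cv2
from rig import r
def snap(n,tag):
    s=r.sense();c=r.calibration(n);p,d=r.grab_frame(n)
    cv2.imwrite(f"pics/{tag}.png",p[...,::-1]);np.savez(f"pics/{tag}.npz",p=p,d=d,**c)
    return s
def load(tag):
    return dict(np.load(f"pics/{tag}.npz"))
def ray(f,u,v,z):
    dc=np.array([(u-f['cx'])/f['fx'],(v-f['cy'])/f['fy'],1.])
    o=-f['R'].T@f['t'];w=f['R'].T@dc
    return o+w*(z-o[2])/w[2]
def cloud(f):
    d=f['d'];v,u=np.mgrid[0:d.shape[0],0:d.shape[1]]
    P=np.stack([(u-f['cx'])/f['fx']*d,(v-f['cy'])/f['fy']*d,d],-1)-f['t']
    W=P@f['R'];W[d==0]=np.nan
    return W
def proj(f,X):
    c=f['R']@np.asarray(X,float)+f['t'];return c[0]/c[2]*f['fx']+f['cx'],c[1]/c[2]*f['fy']+f['cy']
E
python3 - <<'E'
from h import *
f=load('a_side');W=cloud(f)
for n,(u,v) in dict(case=(347,272),case_front=(345,290),hook=(341,294),stand=(311,296),stop=(345,240),red=(340,216),glue=(252,275),tin=(272,318),cube=(272,170),turq=(286,268)).items():
    print(n,np.round(np.nanmedian(W[v-1:v+2,u-1:u+2].reshape(-1,3),0)))
print([np.round(ray(f,u,v,8)) for u,v in((275,194),(355,194),(273,246),(360,246))])
f=load('a_wrist');print([np.round(ray(f,u,v,8)) for u,v in((144,213),(214,214),(340,215),(163,72))])
im=cv2.resize(cv2.imread('pics/a_side.png')[180:340,220:440],None,fx=3.5,fy=3.5,interpolation=3);cv2.imwrite('pics/a_sz.png',im)
E
```

```text
case [487. 418.  57.]
case_front [492. 434.  27.]
hook [502. 448.  26.]
stand [568. 609. 153.]
stop [472. 243.  27.]
red [469.  99.   9.]
glue [682. 412.  58.]
tin [641. 502.  18.]
cube [ 656. -177.   31.]
turq [615. 313.   1.]
[array([645., -52.,   8.]), array([412., -31.,   8.]), array([646., 229.,   8.]), array([435., 246.,   8.])]
[array([429., -52.,   8.]), array([508., -53.,   8.]), array([649., -54.,   8.]), array([471.,  96.,   8.])]
```

View pics/a_sz.png

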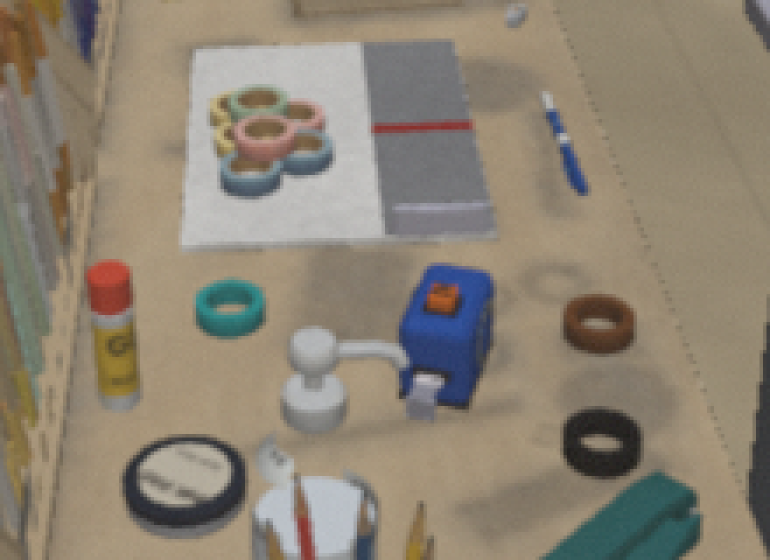

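>>> jog_arm:
  moves:
    - {"grip": -1, "translation": [0.036, -0.01, -0.008], "twist": [0, 0, 0]}
    - {"grip": -1, "translation": [0.036, -0.01, -0.008], "twist": [0, 0, 0]}
    - {"grip": -1, "translation": [0.036, -0.01, -0.008], "twist": [0, 0, 0]}
    - {"grip": -1, "translation": [0.036, -0.01, -0.008], "twist": [0, 0, 0]}
    - {"grip": -1, "translation": [0.036, -0.01, -0.008], "twist": [0, 0, 0]}
    - {"grip": -1, "translation": [0.036, -0.01, -0.008], "twist": [0, 0, 0]}
    - {"grip": -1, "translation": [0.036, -0.01, -0.008], "twist": [0, 0, 0]}
    - {"grip": -1, "translation": [0.036, -0.01, -0.008], "twist": [0, 0, 0]}
    - {"grip": -1, "translation": [0.036, -0.01, -0.008], "twist": [0, 0, 0]}
    - {"grip": -1, "translation": [0, 0, 0], "twist": [0, 0, 0]}

```text
clock: 0.98
eef_pos: [533.5, 330.0, 304.7]
tcp_rot: [3.141, -0.004, 1.575]
contact_force: [0.2, -0.4, -0.0]
opening: 1.0
```

```bash
python3 - <<'E'
from h import *
s=snap('wrist','b1');print(s['clock'],s['eef_pos'],s['tcp_rot'])
E
```

```text
0.9833 [533.53988708 329.99215541 304.70754469] [ 3.14050526 -0.00364649  1.57463359]
```

View pics/b1.png

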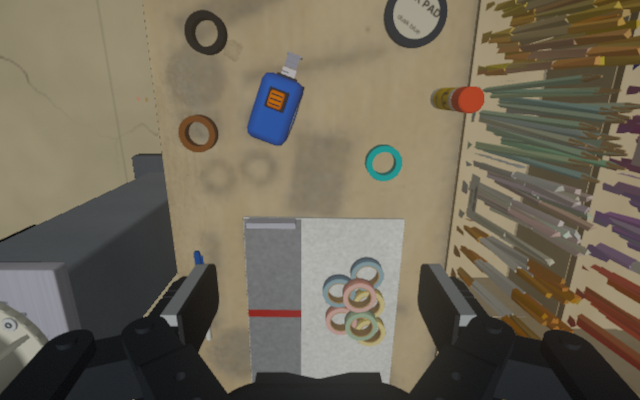

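The wrist view shows the case at (276,107), lock at (276,99), hook at (292,60), the stop at (272,224) and red band at (274,313).

```bash
python3 - <<'E'
from h import *
f=load('b1');W=cloud(f);p=f['p'].astype(int);hsv=cv2.cvtColor(f['p'],cv2.COLOR_RGB2HSV)
z=W[...,2]
reg=np.zeros(z.shape,bool);reg[30:160,235:315]=1
blue=reg&(hsv[...,0]>100)&(hsv[...,0]<130)&(hsv[...,1]>120)
top=blue&(z>54)&(z<62)
P=W[top];print('top',top.sum(),np.median(P[:,2]))
rc=cv2.minAreaRect(P[:,:2].astype(np.float32));print(rc,cv2.boxPoints(rc))
org=reg&((hsv[...,0]<20)&(hsv[...,1]>150)&(z>60));print('lock',org.sum(),np.median(W[org],0))
hk=reg&(hsv[...,1]<60)&(z>15)&(z<40);Q=W[hk];print('blade',hk.sum());
rh=cv2.minAreaRect(Q[:,:2].astype(np.float32));print(rh,np.median(Q,0), Q.max(0))
vx=cv2.fitLine(Q[:,:2].astype(np.float32),cv2.DIST_L2,0,.01,.01).ravel();print(vx)
# board
red=(hsv[...,0]<8)&(hsv[...,1]>150)&(z<15)&(z>0);red[:,:230]=0;red[:,310:]=0;red[:290]=0;red[330:]=0
R=W[red];print('red',red.sum(),R.mean(0),cv2.minAreaRect(R[:,:2].astype(np.float32)))
print([np.round(ray(f,u,v,8),1) for u,v in((245,218),(404,219),(301,219),(388,384))])
st=np.zeros_like(reg);st[215:240,235:310]=1;st&=(z>22)&(z<35);S=W[st];print('stop',st.sum(),np.median(S,0),np.percentile(S,[2,98],axis=0),cv2.minAreaRect(S[:,:2].astype(np.float32)))
E
```

```text
top 1986 56.98021605319762
((483.952880859375, 389.751953125), (69.95939636230469, 41.75904083251953), 69.72337341308594) [[452.24493 364.1758 ]
 [491.4162  349.70407]
 [515.6608  415.3281 ]
 [476.48956 429.79984]]
lock 232 [488.59866508 400.99138998  67.78828381]
blade 366
((500.64569091796875, 406.44964599609375), (28.77961540222168, 91.57616424560547), 1.1954585313796997) [501.72190293 436.28000808  26.03446553] [514.86287429 452.2251425   39.69402625]
[2.8796701e-02 9.9958527e-01 5.0181805e+02 4.3422311e+02]
red 298 [470.03498576  95.84826783   8.40272767] ((470.51397705078125, 95.64924621582031), (11.019061088562012, 75.67296600341797), 87.94522094726562)
[array([435.6, 245.3,   8. ]), array([650.8, 244.7,   8. ]), array([511.3, 244.2,   8. ]), array([647.4, -36.3,   8. ])]
stop 339 [473.16578152 243.86702361  27.41763945] [[441.19430776 238.71486327  22.69898624]
 [502.13818575 246.95804651  28.97128702]] ((471.61962890625, 242.885009765625), (8.565682411193848, 63.08234405517578), 89.31217193603516)
```

>>> jog_arm:
  moves:
    - {"grip": -1, "translation": [0.02, -0.0165, 0.03], "twist": [0, 0, 0]}
    - {"grip": -1, "translation": [0.02, -0.0165, 0.03], "twist": [0, 0, 0]}
    - {"grip": -1, "translation": [0.02, -0.0165, 0.03], "twist": [0, 0, 0]}
    - {"grip": -1, "translation": [0, 0, 0.03], "twist": [0, 0, 0.12]}
    - {"grip": -1, "translation": [0, 0, 0.03], "twist": [0, 0, 0.12]}
    - {"grip": -1, "translation": [0, 0, 0.02], "twist": [0, 0, 0.118]}
    - {"grip": -1, "translation": [0, 0, 0], "twist": [0, 0, 0]}
    - {"grip": -1, "translation": [0, 0, 0], "twist": [0, 0, 0]}

```text
clock: 1.7
eef_pos: [485.2, 382.6, 132.3]
tcp_rot: [-3.14, 0.003, 1.216]
contact_force: [0.1, 0.3, 0.9]
opening: 1.001
```

```bash
python3 - <<'E'
from h import *
s=snap('wrist','b2');print(s['clock'],s['eef_pos'],s['tcp_rot'],s['qpos'])
f=load('b2');W=cloud(f);z=W[...,2];hsv=cv2.cvtColor(f['p'],cv2.COLOR_RGB2HSV)
blue=(hsv[...,0]>100)&(hsv[...,0]<130)&(hsv[...,1]>120)&(z>54)&(z<62)
P=W[blue];print(len(P),cv2.minAreaRect(P[:,:2].astype(np.float32)))
o=(hsv[...,0]<20)&(hsv[...,1]>150)&(z>60)&(z<75);print(np.median(W[o],0))
E
```

```text
1.7 [485.23280425 382.60763433 132.315906  ] [-3.14022518e+00  2.65541837e-03  1.21581280e+00] [ 6.65387746e-01  4.49568135e-01  1.72993331e+00 -2.71761277e-04
  9.65069698e-01  1.02052815e+00]
4907 ((484.2449951171875, 390.16436767578125), (69.65509796142578, 41.907264709472656), 69.69950866699219)
[491.30579818 402.98731553  68.19596893]
```

View pics/b2.png

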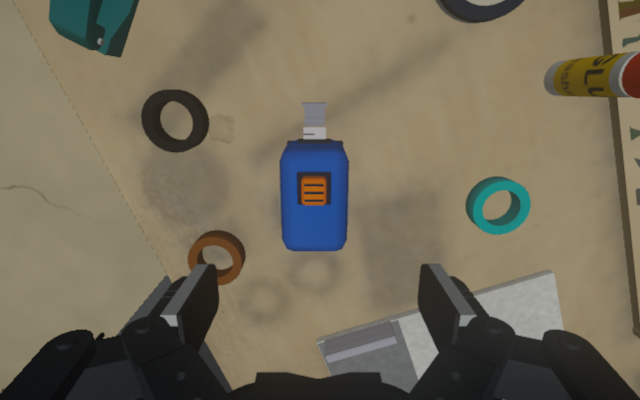

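```bash
python3 - <<'E'
from h import *
f=load('b2');c=np.array([484.4,390]);a=1.2165
for u,v in((216,257),(244,257),(175,121),(498,205)):
    w=ray(f,u,v,7);d=w[:2]-c;print(w,'toolx',d@[np.cos(a),np.sin(a)],'tooly',d@[np.sin(a),-np.cos(a)])
E
```

```text
[382.82065113 359.05952069   7.        ] toolx -64.25976485008259 tooly -84.53614610062547
[405.33280848 350.73520234   7.        ] toolx -64.25691323095394 tooly -60.534240002718825
[402.92437599 473.13171046   7.        ] toolx 49.70209275892442 tooly -105.25616640792423
[618.69303724 321.8950273    7.        ] toolx -17.284682304047 tooly 149.57990144444605
```

Clear of the brown roll. Descend and grip.

>>> jog_arm:
  moves:
    - {"grip": -0.5, "translation": [0.0067, -0.0033, 0.02], "twist": [0, 0, 0]}
    - {"grip": -0.5, "translation": [0, 0, 0.03], "twist": [0, 0, 0]}
    - {"grip": -0.5, "translation": [0, 0, 0.03], "twist": [0, 0, 0]}
    - {"grip": -0.5, "translation": [0, 0, 0.02], "twist": [0, 0, 0]}
    - {"grip": -0.5, "translation": [0, 0, 0.012], "twist": [0, 0, 0]}
    - {"grip": -0.5, "translation": [0, 0, 0.008], "twist": [0, 0, 0]}
    - {"grip": -0.5, "translation": [0, 0, 0], "twist": [0, 0, 0]}
    - {"grip": -0.5, "translation": [0, 0, 0], "twist": [0, 0, 0]}

```text
clock: 2.42
eef_pos: [485.7, 391.9, 14.5]
tcp_rot: [3.141, -0.001, 1.213]
contact_force: [0.3, 0.3, 0.7]
opening: 0.755
```

>>> jog_arm:
  moves:
    - {"grip": 1, "translation": [0, 0, 0], "twist": [0, 0, 0]}
    - {"grip": 1, "translation": [0, 0, 0], "twist": [0, 0, 0]}
    - {"grip": 1, "translation": [0, 0, 0], "twist": [0, 0, 0]}
    - {"grip": 1, "translation": [0, 0, 0], "twist": [0, 0, 0]}
    - {"grip": 1, "translation": [0, 0, 0], "twist": [0, 0, 0]}
    - {"grip": 1, "translation": [0, 0, 0], "twist": [0, 0, 0]}
  squeeze: 70

```text
clock: 2.92
eef_pos: [485.8, 392.2, 15.1]
tcp_rot: [3.14, -0.002, 1.213]
contact_force: [0.7, -1.6, 6.4]
opening: 0.537
```

```bash
python3 - <<'E'
from h import *
s=r.sense();print(s['clock'],s['eef_pos'],s['tcp_rot'],s['opening'],s['contact_force'])
# refine board yaw
f=load('b1');hsv=cv2.cvtColor(f['p'],cv2.COLOR_RGB2HSV)
g=cv2.cvtColor(f['p'],cv2.COLOR_RGB2GRAY).astype(float)
def vedge(u0,u1,v0,v1,pol):
    pts=[]
    gg=cv2.GaussianBlur(g,(5,5),1)
    for v in range(v0,v1,3):
        d=np.diff(gg[v,u0:u1])*pol;i=int(d.argmax())
        if d[i]<4 or i in(0,len(d)-1): continue
        a,b,c=d[i-1:i+2];pts.append(ray(f,u0+i+.5+.5*(a-c)/(a-2*b+c),v,8)[:2])
    P=np.array(pts,np.float32);vx,vy,x,y=cv2.fitLine(P,cv2.DIST_HUBER,0,.01,.01).ravel()
    k=vx/vy;print(len(P),'dx/dy deg',np.degrees(np.arctan(k)),'x at y=96',x+k*(96-y),'res',np.std(P[:,0]-(x+k*(P[:,1]-y))))
vedge(290,312,232,370,1);vedge(392,412,225,370,-1);vedge(238,256,232,300,-1)
def hedge(v0,v1,u0,u1,pol):
    pts=[];gg=cv2.GaussianBlur(g,(5,5),1)
    for u in range(u0,u1,3):
        d=np.diff(gg[v0:v1,u])*pol;i=int(d.argmax())
        if d[i]<4 or i in(0,len(d)-1): continue
        a,b,c=d[i-1:i+2];pts.append(ray(f,u,v0+i+.5+.5*(a-c)/(a-2*b+c),8)[:2])
    P=np.array(pts,np.float32);vx,vy,x,y=cv2.fitLine(P,cv2.DIST_HUBER,0,.01,.01).ravel()
    print(len(P),'deg',np.degrees(np.arctan(vy/vx)),'y at x=470',y+vy/vx*(470-x),'y at 540',y+vy/vx*(540-x))
hedge(212,226,310,400,1)
E
```

```text
2.9167 [485.84416205 392.2425077   15.09197038] [ 3.14004225e+00 -2.45508220e-03  1.21315059e+00] 0.536766393945064 [ 0.69805903 -1.62831288  6.38287693]
46 dx/dy deg 0.71923006 x at y=96 509.24216 res 0.12679464
38 dx/dy deg 0.5403542 x at y=96 649.77435 res 0.23683791
23 dx/dy deg 0.3336727 x at y=96 432.23062 res 0.837334
30 deg -0.74763155 y at x=470 246.4416 y at 540 245.52815
```

>>> jog_arm:
  moves:
    - {"grip": 1, "translation": [0, 0, -0.01], "twist": [0, 0, 0]}
    - {"grip": 1, "translation": [0, 0, -0.025], "twist": [0, 0, 0]}
    - {"grip": 1, "translation": [0, 0, -0.025], "twist": [0, 0, 0]}
    - {"grip": 1, "translation": [0, 0, -0.01], "twist": [0, 0, -0.06]}
    - {"grip": 1, "translation": [0, 0, 0], "twist": [0, 0, -0.075]}
    - {"grip": 1, "translation": [0, 0, 0], "twist": [0, 0, -0.075]}
    - {"grip": 1, "translation": [0, 0, 0], "twist": [0, 0, -0.075]}
    - {"grip": 1, "translation": [0, 0, 0], "twist": [0, 0, -0.061]}
    - {"grip": 1, "translation": [0, 0, 0], "twist": [0, 0, 0]}
    - {"grip": 1, "translation": [0, 0, 0], "twist": [0, 0, 0]}

```text
clock: 3.75
eef_pos: [484.4, 391.2, 83.5]
tcp_rot: [-3.141, 0.0, 1.557]
contact_force: [0.1, -0.3, -6.9]
opening: 0.53
```

>>> jog_arm:
  moves:
    - {"grip": 1, "translation": [-0.012, -0.001, 0], "twist": [0, 0, 0]}
    - {"grip": 1, "translation": [-0.024, -0.001, 0], "twist": [0, 0, 0]}
    - {"grip": 1, "translation": [-0.03, -0.0015, 0], "twist": [0, 0, 0]}
    - {"grip": 1, "translation": [-0.03, -0.0015, 0], "twist": [0, 0, 0]}
    - {"grip": 1, "translation": [-0.03, -0.0015, 0], "twist": [0, 0, 0]}
    - {"grip": 1, "translation": [-0.03, -0.0015, 0], "twist": [0, 0, 0]}
    - {"grip": 1, "translation": [-0.025, -0.0015, 0], "twist": [0, 0, 0]}
    - {"grip": 1, "translation": [-0.0156, -0.001, 0], "twist": [0, 0, 0]}
    - {"grip": 1, "translation": [0, 0, 0], "twist": [0, 0, 0]}
    - {"grip": 1, "translation": [0, 0, 0], "twist": [0, 0, 0]}

```text
clock: 4.58
eef_pos: [471.6, 193.8, 83.5]
tcp_rot: [-3.141, 0.0, 1.556]
contact_force: [0.6, 0.1, -6.4]
opening: 0.531
```

```bash
python3 - <<'E'
from h import *
s=snap('wrist','b3');print(s['clock'],s['eef_pos'],s['tcp_rot'],s['opening'],s['contact_force'])
snap('side','b3s')
f=load('b3s');im=cv2.resize(cv2.imread('pics/b3s.png')[140:300,240:420],None,fx=3.5,fy=3.5,interpolation=3);cv2.imwrite('pics/b3sz.png',im)
E
```

```text
4.5833 [471.62617435 193.78747577  83.50421555] [-3.14143800e+00  7.46193497e-05  1.55565575e+00] 0.5306937790997053 [ 0.58556335  0.06264597 -6.42523327]
```

View pics/b3.png

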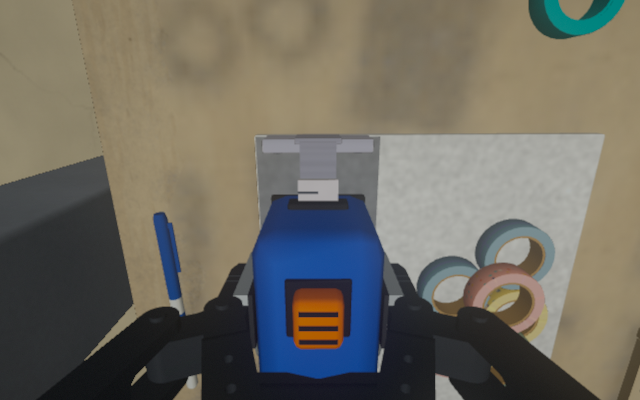

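View pics/b3sz.png

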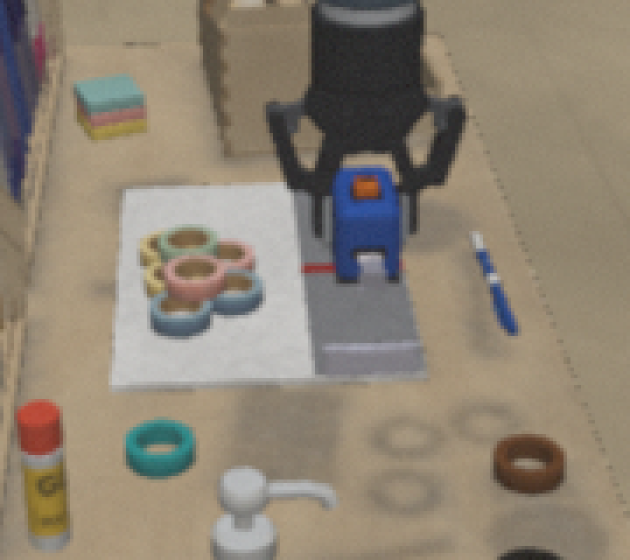

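The wrist view shows the hook at (318,138) above the stop (318,145) and the lock at (319,318). The case looks level and centred; now measure the gap.

```bash
python3 - <<'E'
from h import *
f=load('b3');W=cloud(f);z=W[...,2];hsv=cv2.cvtColor(f['p'],cv2.COLOR_RGB2HSV)
for v in range(128,206,4): print(v,np.round(W[v,312],1),np.round(W[v,325],1), np.round(W[v,275],1))
m=(hsv[...,0]>100)&(hsv[...,0]<130)&(hsv[...,1]>120)&(z>110);m[:,:230]=0;m[:,400:]=0
P=W[m];print('top',np.nanmedian(P,0),np.percentile(P,[1,99],axis=0))
o=(hsv[...,0]<20)&(hsv[...,1]>150)&(z>100);o[:,:260]=0;o[:,370:]=0;L=W[o];print('lock',np.median(L,0),np.percentile(L,[2,98],axis=0))
E
```

```text
128 [4.685e+02 2.496e+02 2.000e-01] [476.9 249.2  -2.2] [444.7 249.8  -1. ]
132 [ 4.685e+02  2.470e+02 -4.000e-01] [476.9 246.9  -0. ] [444.5 247.3  -0.9]
136 [470.1 255.6  90.5] [475.2 255.4  89.7] [446.4 246.7  15.3]
140 [470.2 254.5  94.2] [475.1 254.6  94.8] [448.  246.1  28.8]
144 [470.1 253.1  94.3] [475.1 253.   94.4] [447.7 243.6  27.6]
148 [470.1 251.5  94. ] [475.  251.6  95.3] [447.6 241.3  27.3]
152 [470.1 250.1  95.1] [475.  250.   94.9] [447.5 239.   27.4]
156 [470.1 248.8  96.2] [475.  248.5  94.8] [444.8 233.1   7.2]
160 [470.  246.9  94.4] [475.  246.8  94.2] [444.7 230.6   7.5]
164 [470.  245.4  94.6] [475.  245.4  95. ] [444.5 228.    7.5]
168 [470.  244.   95.1] [475.  243.8  94.6] [444.4 225.5   8. ]
172 [469.9 242.4  95.2] [475.  242.3  95.2] [444.3 222.8   7.6]
176 [469.9 240.7  94.8] [474.9 240.7  95.1] [444.2 220.2   7.9]
180 [469.9 239.   94.1] [475.  238.6  93. ] [444.  217.5   7.6]
184 [469.8 237.3  94. ] [474.9 237.1  93.5] [443.8 214.7   7.4]
188 [469.8 236.   95. ] [474.9 235.7  94.3] [443.8 212.3   8.3]
192 [469.8 234.2  94.6] [474.9 233.8  93.6] [443.6 209.4   7.7]
196 [469.7 232.3  93.7] [474.9 232.2  93.8] [452.  226.   71.9]
200 [469.7 230.6  93.9] [474.9 230.6  93.8] [453.1 226.7  80.4]
204 [469.7 230.1  97.2] [474.8 229.9  96.9] [453.9 226.9  87. ]
top [471.69240714 212.30694752 125.01968408] [[449.82351971 175.09704401 111.42547008]
 [493.64952563 228.30924504 127.74342093]]
lock [471.57830698 207.31480153 136.11206839] [[464.16059969 195.70675395 129.71864761]
 [479.11165255 212.57189034 137.59215905]]
```

>>> jog_arm:
  moves:
    - {"grip": 1, "translation": [0, -0.001, 0.01], "twist": [0, 0, 0]}
    - {"grip": 1, "translation": [0, 0, 0.02], "twist": [0, 0, 0]}
    - {"grip": 1, "translation": [0, 0, 0.015], "twist": [0, 0, 0]}
    - {"grip": 1, "translation": [0, 0, 0.01], "twist": [0, 0, 0]}
    - {"grip": 1, "translation": [0, 0, 0.0045], "twist": [0, 0, 0]}
    - {"grip": 1, "translation": [0, 0, 0], "twist": [0, 0, 0]}
    - {"grip": 1, "translation": [0, 0, 0], "twist": [0, 0, 0]}

```text
clock: 5.27
eef_pos: [471.0, 195.5, 23.7]
tcp_rot: [3.141, -0.0, 1.559]
contact_force: [0.3, 0.1, -5.4]
opening: 0.529
```

```bash
python3 - <<'E'
from h import *
s=snap('wrist','b4');print(s['clock'],s['eef_pos'],s['tcp_rot'],s['opening'],s['contact_force'])
f=load('b4');W=cloud(f);z=W[...,2];hsv=cv2.cvtColor(f['p'],cv2.COLOR_RGB2HSV)
for v in range(100,206,4): print(v,np.round(W[v,312],1),np.round(W[v,325],1), np.round(W[v,270],1))
m=(hsv[...,0]>100)&(hsv[...,0]<130)&(hsv[...,1]>120)&(z>50);m[:,:230]=0;m[:,400:]=0
P=W[m];print('top',np.nanmedian(P,0),np.percentile(P,[1,99],axis=0))
E
```

```text
5.2667 [471.04115788 195.48083246  23.6801764 ] [ 3.14142129e+00 -1.10716952e-04  1.55931969e+00] 0.5287204333588815 [ 0.2852373   0.13419042 -5.40141765]
100 [ 4.691e+02  2.699e+02 -4.000e-01] [475.1 269.8  -1.7] [449.6 270.1  -0.9]
104 [4.690e+02 2.682e+02 1.000e-01] [4.750e+02 2.681e+02 1.000e-01] [449.5 268.3  -0.9]
108 [4.690e+02 2.664e+02 1.000e-01] [475.  266.3  -0. ] [449.3 266.5  -1.4]
112 [469.  264.5  -0.5] [475.  264.5  -0.8] [4.494e+02 2.648e+02 1.000e-01]
116 [468.9 262.8   0. ] [475.  262.7  -0. ] [449.2 262.9  -0.8]
120 [nan nan nan] [475.  260.8  -0.6] [449.  261.   -1.5]
124 [468.9 259.   -0.5] [475.  259.   -0.7] [4.491e+02 2.593e+02 1.000e-01]
128 [468.9 257.2  -0. ] [475.  257.1  -1. ] [4.491e+02 2.575e+02 2.000e-01]
132 [ 4.688e+02  2.554e+02 -1.000e-01] [475.  255.3  -0.5] [448.7 255.5  -1.3]
136 [469.3 257.2  30.2] [474.4 257.2  30.5] [448.9 253.8   0.5]
140 [469.4 256.2  34. ] [474.3 256.1  33.6] [448.6 251.7  -0.9]
144 [469.4 254.9  35.8] [474.3 254.9  35.9] [448.6 249.9  -0. ]
148 [469.3 253.3  35. ] [474.3 253.1  33.9] [448.4 247.9  -0.7]
152 [469.3 251.8 
[... 308 characters left out ...]
469.2 244.   34.9] [474.2 243.9  34.8] [451.9 242.5  27.7]
176 [469.1 242.1  33.8] [474.2 242.5  35.7] [451.8 240.9  27.8]
180 [469.1 240.3  33.1] [474.2 240.6  34.5] [451.7 239.1  27.4]
184 [469.1 238.9  33.8] [474.2 238.8  33.5] [448.6 232.1   7.3]
188 [469.  237.1  33.2] [474.2 237.3  34.2] [448.6 230.2   7.5]
192 [469.  235.6  33.8] [474.2 235.2  32.7] [448.4 228.1   7.1]
196 [469.  233.8  33.3] [474.2 234.1  34.6] [448.5 226.5   8.6]
200 [469.  232.5  34.6] [474.2 232.1  33.4] [448.4 224.5   8.5]
204 [469.  231.9  37.8] [474.1 231.6  37.2] [448.1 222.2   7.5]
top [471.10350666 214.18484008  65.19464507] [[449.16853695 176.71620015  51.31097016]
 [493.02243133 230.03403012  67.97592563]]
```

View pics/b4.png

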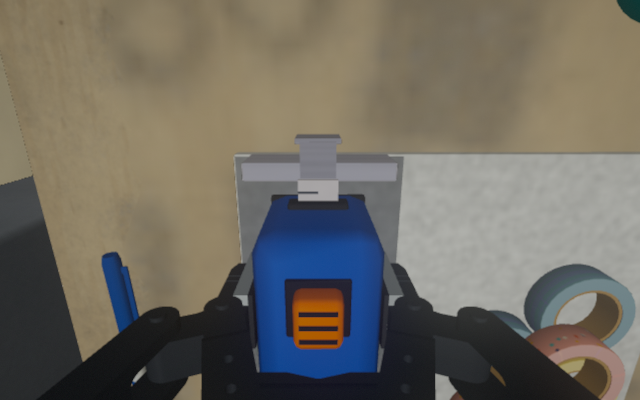

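>>> jog_arm:
  moves:
    - {"grip": 1, "translation": [-0.005, 0, 0.0005], "twist": [0, 0, 0]}
    - {"grip": 1, "translation": [-0.012, 0, 0], "twist": [0, 0, 0]}
    - {"grip": 1, "translation": [-0.018, 0, 0], "twist": [0, 0, 0]}
    - {"grip": 1, "translation": [-0.02, 0, 0], "twist": [0, 0, 0]}
    - {"grip": 1, "translation": [-0.02, 0, 0], "twist": [0, 0, 0]}
    - {"grip": 1, "translation": [-0.02, 0, 0], "twist": [0, 0, 0]}
    - {"grip": 1, "translation": [-0.018, 0, 0], "twist": [0, 0, 0]}
    - {"grip": 1, "translation": [-0.012, 0, 0], "twist": [0, 0, 0]}
    - {"grip": 1, "translation": [-0.006, 0, 0], "twist": [0, 0, 0]}
    - {"grip": 1, "translation": [0, 0, 0], "twist": [0, 0, 0]}

```text
clock: 6.15
eef_pos: [469.4, 62.8, 23.4]
tcp_rot: [3.141, -0.0, 1.557]
contact_force: [0.7, 1.6, -5.4]
opening: 0.531
```

```bash
python3 - <<'E'
from h import *
s=snap('wrist','b5');print(s['clock'],s['eef_pos'],s['tcp_rot'],s['opening'],s['contact_force'])
f=load('b5');W=cloud(f);z=W[...,2];hsv=cv2.cvtColor(f['p'],cv2.COLOR_RGB2HSV)
for v in range(188,216,3): print(v,np.round(W[v,312],1),np.round(W[v,325],1))
m=(hsv[...,0]>100)&(hsv[...,0]<130)&(hsv[...,1]>120)&(z>50);m[:,:230]=0;m[:,400:]=0
P=W[m];print('top',np.nanmedian(P,0),np.percentile(P,[1,99],axis=0))
red=(hsv[...,0]<8)&(hsv[...,1]>150)&(z<15);red[:,430:]=0;red[:150]=0;R=W[red];print('red',len(R),np.percentile(R,[2,50,98],axis=0))
E
```

```text
6.15 [469.35893793  62.82384447  23.39607987] [ 3.14141749e+00 -5.77655207e-05  1.55691840e+00] 0.5310357034767581 [ 0.71095444  1.58910657 -5.43303204]
188 [467.5 104.6  33.4] [472.6 104.3  32.7]
191 [467.4 103.4  33.5] [472.6 103.3  33.4]
194 [467.4 102.1  33.3] [472.6 101.8  32.6]
197 [467.4 100.8  33.4] [472.6 100.4  32.3]
200 [467.4  99.8  34. ] [472.6  99.7  33.8]
203 [467.4  99.6  37.4] [472.5  99.2  36.4]
206 [467.4  98.2  36.7] [472.5  98.2  37.1]
209 [467.4  97.1  37.3] [472.5  97.2  37.8]
212 [467.4  96.9  40.2] [472.4  97.3  41.4]
215 [467.5  97.1  44.1] [472.4  97.1  44.3]
top [469.38327366  81.46734173  64.91731538] [[447.46120059  44.15742958  51.32621758]
 [491.30608573  97.3932293   67.66043652]]
red 2352 [[432.57813271  90.83110573   7.07694867]
 [481.09761711  97.31091485   8.37169582]
 [507.95400358 101.82572965   9.64030454]]
```

View pics/b5.png

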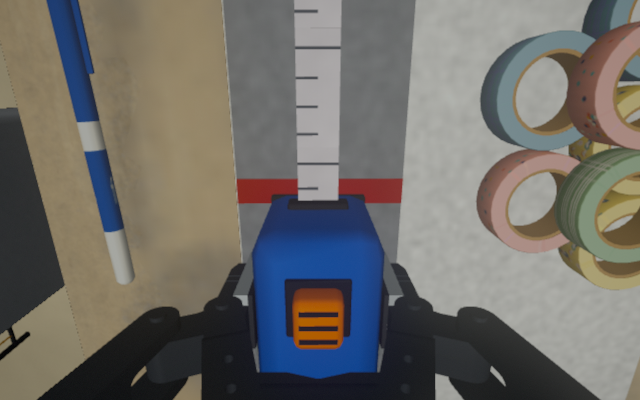

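>>> jog_arm:
  moves:
    - {"grip": 1, "translation": [-0.001, 0, 0.001], "twist": [0, 0, 0]}
    - {"grip": 1, "translation": [0, 0, 0.0008], "twist": [0, 0, 0]}
    - {"grip": 1, "translation": [0, 0, 0], "twist": [0, 0, 0]}

```text
clock: 6.45
eef_pos: [469.5, 63.7, 23.0]
tcp_rot: [3.141, -0.0, 1.559]
contact_force: [-6.1, -1.2, 24.8]
opening: 0.528
```

>>> jog_arm:
  moves:
    - {"grip": 1, "translation": [0, 0, -0.0007], "twist": [0, 0, 0]}
    - {"grip": 1, "translation": [0, 0, 0], "twist": [0, 0, 0]}
    - {"grip": -0.25, "translation": [0, 0, 0], "twist": [0, 0, 0]}
    - {"grip": -0.25, "translation": [0, 0, 0], "twist": [0, 0, 0]}
    - {"grip": -0.25, "translation": [0, 0, 0], "twist": [0, 0, 0]}

```text
clock: 6.87
eef_pos: [469.5, 63.4, 22.2]
tcp_rot: [3.141, 0.0, 1.56]
contact_force: [0.1, 0.2, -0.2]
opening: 0.622
```

```bash
python3 - <<'E'
from h import *
s=snap('wrist','b6');print(s['clock'],s['eef_pos'],s['tcp_rot'],s['opening'],s['contact_force'])
f=load('b6');W=cloud(f);z=W[...,2];hsv=cv2.cvtColor(f['p'],cv2.COLOR_RGB2HSV)
for v in range(200,216,5): print(v,np.round(W[v,312],1),np.round(W[v,325],1))
m=(hsv[...,0]>100)&(hsv[...,0]<130)&(hsv[...,1]>120)&(z>50);m[:,:230]=0;m[:,400:]=0
P=W[m];print('top',np.nanmedian(P,0),np.percentile(P,[1,99],axis=0))
E
```

```text
6.8667 [469.49948717  63.36744437  22.21645048] [3.14126327e+00 6.59586426e-05 1.55973364e+00] 0.6222769606793725 [ 0.12983152  0.21536455 -0.1524828 ]
200 [467.4 100.5  33.3] [472.6 100.9  35. ]
205 [467.5  99.7  37.3] [472.5  99.8  37.7]
210 [467.5  98.2  38.8] [472.5  98.2  39.1]
215 [467.6  98.   44.1] [472.4  98.3  45. ]
top [469.57534081  82.76177888  64.61226685] [[447.65301298  45.49653318  51.31658568]
 [491.47100196  98.36256133  67.23589345]]
```

View pics/b6.png

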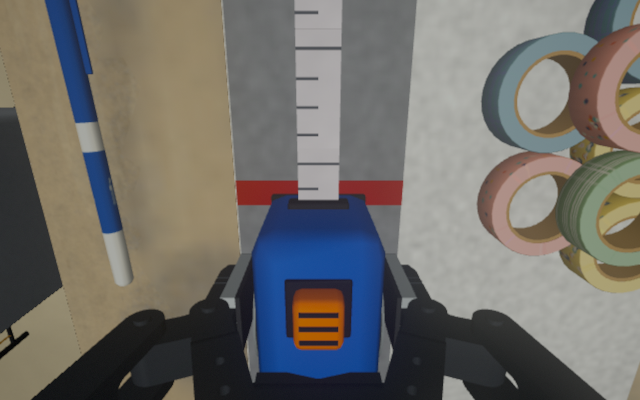

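```bash
python3 - <<'E'
from h import *
for t in('b5','b6'):
    f=load(t);W=cloud(f);hsv=cv2.cvtColor(f['p'],cv2.COLOR_RGB2HSV)
    for u in (245,390):
        c=np.where((hsv[:,u,0]<8)&(hsv[:,u,1]>150))[0];c=c[(c>150)&(c<230)]
        print(t,u,c.min(),c.max(),ray(f,u,c.min()-.5,8),ray(f,u,c.max()+.5,8))
E
```

```text
b5 245 179 202 [435.60886078 102.58094069   8.        ] [434.69420462  90.76750312   8.        ]
b5 390 179 201 [503.59218333 101.65893499   8.        ] [504.15542534  90.3265603    8.        ]
b6 245 181 204 [435.83726682 102.36104391   8.        ] [434.95904096  90.59018669   8.        ]
b6 390 181 203 [503.4385272  101.63180252   8.        ] [504.0318486  90.3433774   8.       ]
```

>>> jog_arm:
  moves:
    - {"grip": 1, "translation": [0, 0, 0], "twist": [0, 0, 0]}
    - {"grip": 1, "translation": [0, 0, 0], "twist": [0, 0, 0]}
    - {"grip": 1, "translation": [0, 0, 0], "twist": [0, 0, 0]}
    - {"grip": 1, "translation": [-0.0025, 0, -0.0008], "twist": [0, 0, 0]}
    - {"grip": 1, "translation": [0, 0, 0], "twist": [0, 0, 0]}
    - {"grip": 1, "translation": [0, 0, 0.0006], "twist": [0, 0, 0]}
    - {"grip": 1, "translation": [0, 0, 0], "twist": [0, 0, 0]}
    - {"grip": -0.25, "translation": [0, 0, 0], "twist": [0, 0, 0]}
    - {"grip": -0.25, "translation": [0, 0, 0], "twist": [0, 0, 0]}
    - {"grip": -0.25, "translation": [0, 0, 0], "twist": [0, 0, 0]}

```text
clock: 7.75
eef_pos: [469.4, 60.4, 22.4]
tcp_rot: [3.141, 0.0, 1.559]
contact_force: [0.4, -0.4, 0.3]
opening: 0.627
```

```bash
cat >> h.py <<'E'
def front(t):
    f=load(t);W=cloud(f);z=W[...,2];hsv=cv2.cvtColor(f['p'],cv2.COLOR_RGB2HSV)
    for u in (245,390):
        c=np.where((hsv[:,u,0]<8)&(hsv[:,u,1]>150))[0];c=c[(c>150)&(c<230)]
        print('red',u,c.min(),c.max(),ray(f,u,c.min()-.5,8)[1],ray(f,u,c.max()+.5,8)[1])
    m=(hsv[...,0]>100)&(hsv[...,0]<130)&(hsv[...,1]>120)&(z>50);m[:,:230]=0;m[:,400:]=0
    P=W[m];print('case',np.percentile(P,[1,50,99],axis=0))
    o=(hsv[...,0]<20)&(hsv[...,1]>150)&(z>60);o[:,:260]=0;o[:,370:]=0;L=W[o];print('lock',np.median(L,0))
E
python3 - <<'E'
from h import *
s=snap('wrist','b7');print(s['clock'],s['eef_pos'],s['tcp_rot'],s['opening'],s['contact_force'])
front('b7')
E
```

```text
7.75 [469.37557291  60.410891    22.42346712] [3.14141458e+00 1.17172814e-04 1.55895714e+00] 0.6265328460716739 [ 0.38080386 -0.39976248  0.31893498]
red 245 175 198 102.22215556156173 90.56409666487536
red 390 175 197 101.44150840246965 90.26082171593687
case [[447.06750855  42.24165409  51.31662098]
 [468.99876844  79.65931116  64.62297113]
 [490.77229057  95.59169489  67.2180277 ]]
lock [468.89317105  74.79768559  75.5999716 ]
```

>>> jog_arm:
  moves:
    - {"grip": -0.25, "translation": [0, 0, -0.01], "twist": [0, 0, 0]}
    - {"grip": -0.25, "translation": [0, 0, -0.03], "twist": [0, 0, 0]}
    - {"grip": -0.25, "translation": [0, 0, -0.035], "twist": [0, 0, 0]}
    - {"grip": 1, "translation": [0.0105, 0, -0.018], "twist": [0, 0, 0]}
    - {"grip": 1, "translation": [0, 0, 0], "twist": [0, 0, 0]}
    - {"grip": 1, "translation": [0, 0, 0], "twist": [0, 0, 0]}
    - {"grip": 1, "translation": [0, 0, 0], "twist": [0, 0, 0]}
    - {"grip": 1, "translation": [0, 0, 0], "twist": [0, 0, 0]}

```text
clock: 8.47
eef_pos: [468.5, 70.7, 114.5]
tcp_rot: [-3.14, 0.0, 1.559]
contact_force: [-0.5, -0.1, -0.6]
opening: -0.001
```

```bash
python3 - <<'E'
from h import *
s=snap('wrist','b8');print(s['clock'],s['eef_pos'],s['tcp_rot'],s['opening'],s['contact_force'])
front('b8')
E
```

```text
8.4667 [468.49005037  70.69461357 114.48570919] [-3.13967878e+00  3.76958401e-04  1.55888654e+00] -0.0009518978745190548 [-0.53851034 -0.12776726 -0.60742792]Traceback (most recent call last):
  File "<stdin>", line 3, in <module>
  File "h.py", line 24, in front
    print('red',u,c.min(),c.max(),ray(f,u,c.min()-.5,8)[1],ray(f,u,c.max()+.5,8)[1])
                  ~~~~~^^
    return umr_minimum(a, axis, None, out, keepdims, initial, where)
ValueError: zero-size array to reduction operation minimum which has no identity
```

View pics/b8.png

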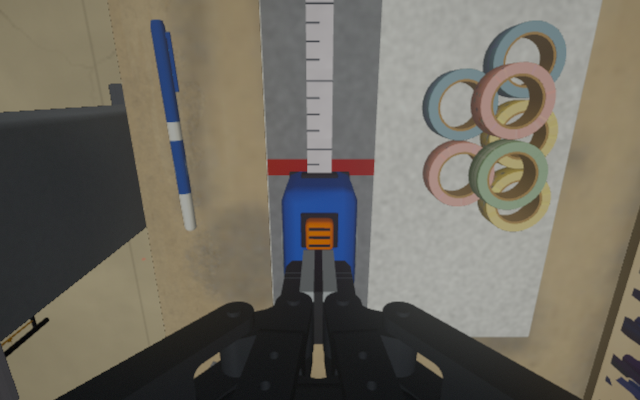

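>>> jog_arm:
  moves:
    - {"grip": 1, "translation": [0, 0, 0.016], "twist": [0, 0, 0]}
    - {"grip": 1, "translation": [0, 0, 0.014], "twist": [0, 0, 0]}
    - {"grip": 1, "translation": [0, 0, 0.005], "twist": [0, 0, 0]}
    - {"grip": 1, "translation": [0, 0, 0], "twist": [0, 0, 0]}
    - {"grip": 1, "translation": [0, 0, 0.001], "twist": [0, 0, 0]}
    - {"grip": 1, "translation": [0, 0, 0.001], "twist": [0, 0, 0]}
    - {"grip": 1, "translation": [0, 0, 0], "twist": [0, 0, 0]}

```text
clock: 9.1
eef_pos: [469.7, 71.0, 78.7]
tcp_rot: [3.141, -0.0, 1.559]
contact_force: [-0.5, 0.2, -0.5]
opening: 0.004
```

>>> jog_arm:
  moves:
    - {"grip": 1, "translation": [0, 0, 0.001], "twist": [0, 0, 0]}
    - {"grip": 1, "translation": [0, 0, 0.001], "twist": [0, 0, 0]}
    - {"grip": 1, "translation": [0, 0, 0.001], "twist": [0, 0, 0]}
    - {"grip": 1, "translation": [0, 0, 0], "twist": [0, 0, 0]}

```text
clock: 9.43
eef_pos: [469.7, 71.0, 75.6]
tcp_rot: [3.141, -0.0, 1.559]
contact_force: [0.6, -0.2, 0.8]
opening: -0.001
```

>>> jog_arm:
  moves:
    - {"grip": 1, "translation": [0, 0, 0.001], "twist": [0, 0, 0]}
    - {"grip": 1, "translation": [0, 0, 0.001], "twist": [0, 0, 0]}
    - {"grip": 1, "translation": [0, 0, 0.001], "twist": [0, 0, 0]}
    - {"grip": 1, "translation": [0, 0, 0], "twist": [0, 0, 0]}

```text
clock: 9.77
eef_pos: [469.7, 71.2, 72.5]
tcp_rot: [3.141, -0.0, 1.559]
contact_force: [0.3, 0.6, 2.9]
opening: 0.001
```

>>> jog_arm:
  moves:
    - {"grip": 1, "translation": [0, 0, 0.001], "twist": [0, 0, 0]}
    - {"grip": 1, "translation": [0, 0, 0.001], "twist": [0, 0, 0]}
    - {"grip": 1, "translation": [0, 0, 0], "twist": [0, 0, 0]}

```text
clock: 10.02
eef_pos: [469.7, 71.3, 70.5]
tcp_rot: [3.141, -0.001, 1.558]
contact_force: [-0.3, 2.4, 4.4]
opening: -0.003
```

>>> jog_arm:
  moves:
    - {"grip": 1, "translation": [0, 0, 0.0005], "twist": [0, 0, 0]}
    - {"grip": 1, "translation": [0, 0, 0], "twist": [0, 0, 0]}

```text
clock: 10.18
eef_pos: [469.8, 71.4, 70.5]
tcp_rot: [3.141, -0.001, 1.559]
contact_force: [-1.4, 2.2, 11.1]
opening: -0.001
```

>>> jog_arm:
  moves:
    - {"grip": 1, "translation": [0, 0, -0.005], "twist": [0, 0, 0]}
    - {"grip": 1, "translation": [0, 0, -0.03], "twist": [0, 0, 0]}
    - {"grip": -0.35, "translation": [0, 0, -0.04], "twist": [0, 0, 0]}
    - {"grip": -0.35, "translation": [0, 0.015, -0.04], "twist": [0, 0, 0]}
    - {"grip": -0.35, "translation": [0, 0.015, -0.03], "twist": [0, 0, 0]}
    - {"grip": -0.35, "translation": [0, 0.02, -0.01], "twist": [0, 0, 0]}
    - {"grip": -0.35, "translation": [0, 0.02, 0], "twist": [0, 0, 0]}
    - {"grip": -0.35, "translation": [0, 0, 0], "twist": [0, 0, 0]}

```text
clock: 10.85
eef_pos: [542.7, 70.2, 225.3]
tcp_rot: [3.137, -0.0, 1.559]
contact_force: [-0.6, -0.6, 0.8]
opening: 0.673
```

```bash
python3 - <<'E'
from h import *
s=snap('wrist','c1');print(s['clock'],s['eef_pos'],s['tcp_rot'],s['opening'],s['contact_force'])
snap('side','c1s')
im=cv2.resize(cv2.imread('pics/c1s.png')[140:300,240:420],None,fx=3.5,fy=3.5,interpolation=3);cv2.imwrite('pics/c1sz.png',im)
E
```

```text
10.85 [542.67993558  70.15321057 225.32043051] [ 3.13695612e+00 -3.68773549e-04  1.55857587e+00] 0.6730361823207643 [-0.63408807 -0.56783173  0.84510114]
```

View pics/c1.png

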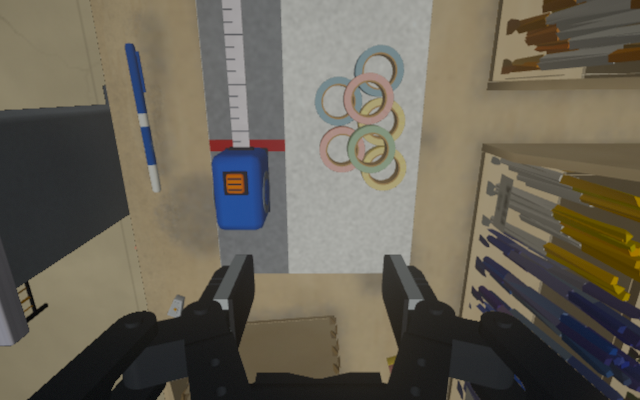

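View pics/c1sz.png

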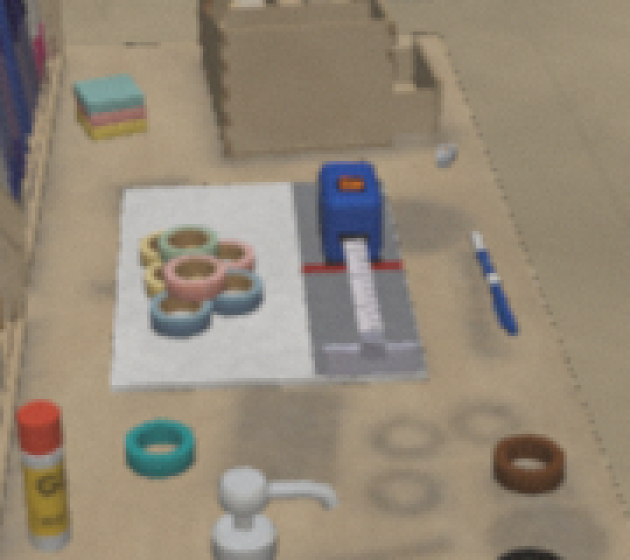

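Lock is flush, the case front is at the red band, and the hook is over the stop. The wrist view shows green (371,148) and pink (369,98) on top of five others. Measure the rolls.

```bash
cat >> h.py <<'E'
O=np.array([540,95.3]);YB=-0.0115
def b2w(b): return np.array([O[0]+b[0]-YB*b[1],O[1]+YB*b[0]+b[1]])
def w2b(w):
    d=np.asarray(w)[:2]-O;return np.array([d[0]+YB*d[1],-YB*d[0]+d[1]])
def rolls(tag,show=True):
    f=load(tag);W=cloud(f);z=W[...,2];hsv=cv2.cvtColor(f['p'],cv2.COLOR_RGB2HSV)
    H,S,V=[hsv[...,i].astype(int) for i in range(3)]
    inb=(W[...,0]>505)&(W[...,0]<670)&(W[...,1]>-70)&(W[...,1]<260)
    cols=dict(pink=((H<8)|(H>165))&(S>35),yellow=(H>=20)&(H<34)&(S>40),green=(H>=38)&(H<85)&(S>20),blue=(H>=88)&(H<120)&(S>30))
    out=[]
    for lay,(a,b) in dict(top=(33,46),low=(19,29),mid=(29.01,32.9)).items():
        if lay=='mid': continue
        for c,m in cols.items():
            mm=(m&inb&(z>a)&(z<b)&(V>90)).astype(np.uint8)
            mm=cv2.morphologyEx(mm,cv2.MORPH_OPEN,np.ones((2,2),np.uint8))
            n,lb,st,_=cv2.connectedComponentsWithStats(mm)
            for i in range(1,n):
                if st[i,4]<60: continue
                P=W[lb==i];Q=P[:,:2].astype(np.float32)
                (x,y),R=cv2.minEnclosingCircle(Q)
                out.append((c,lay,x,y,R,np.median(P[:,2]),st[i,4]))
                if show: print(c,lay,'w',np.round([x,y],1),'R',round(R,1),'z',round(float(np.median(P[:,2])),1),'n',st[i,4],'board',np.round(w2b([x,y]),1))
    return out
E
python3 - <<'E'
from h import *
rolls('c1')
f=load('c1');W=cloud(f);z=W[...,2];hsv=cv2.cvtColor(f['p'],cv2.COLOR_RGB2HSV)
for u,v in((353,84),(353,150),(395,118),(326,100),(386,47)): print(u,v,hsv[v,u],W[v,u])
o=(hsv[...,0]<20)&(hsv[...,1]>150)&(z>50);o[:,:215]=0;o[:,260:]=0;print('lock',np.median(W[o],0))
m=(hsv[...,0]>100)&(hsv[...,0]<130)&(hsv[...,1]>120)&(z>54);m[:,:200]=0;m[:,280:]=0
print('case',np.percentile(W[m],[1,50,99],axis=0))
for i in range(7): print(i,b2w((5 if i%2==0 else 74,-114+38*i)))
E
```

```text
pink top w [594.2 140.1] R 25.5 z nan n 686 board [53.7 45.4]
green top w [598.6  91.3] R 27.5 z nan n 818 board [58.6 -3.4]
pink low w [569.1 109.5] R 9.4 z 22.6 n 94 board [29.  14.5]
pink low w [566.4  88.2] R 23.8 z nan n 287 board [26.5 -6.8]
pink low w [588.1  90.8] R 9.2 z 22.6 n 70 board [48.2 -4. ]
yellow low w [594.7 134.2] R 12.4 z 22.6 n 193 board [54.3 39.5]
yellow low w [621.6 118.1] R 18.9 z nan n 268 board [81.3 23.7]
yellow low w [600.4 100. ] R 10.7 z 22.7 n 131 board [60.3  5.4]
yellow low w [599.3  88.3] R 12.4 z nan n 191 board [59.4 -6.3]
yellow low w [613.1  68.5] R 24.5 z nan n 468 board [ 73.4 -25.9]
blue low w [603.7 165.3] R 25.3 z nan n 518 board [62.8 70.7]
blue low w [564.8 137. ] R 23.1 z nan n 461 board [24.3 42. ]
blue low w [596.3 147.4] R 11.7 z nan n 129 board [55.7 52.8]
blue low w [583.8 139.1] R 10.1 z 22.3 n 99 board [43.3 44.3]
353 84 [  7  62 170] [576.28751243 154.27684619  36.9027495 ]
353 150 [ 52  38 146] [577.35844591  94.37368277  37.53366027]
395 118 [18 87 82] [620.41504586 122.26881638  17.37631617]
326 100 [ 30   8 163] [552.55751095 139.91430227   6.61292738]
386 47 [ 95  41 137] [607.40974134 186.35073827  22.75862123]
lock [469.51724968  71.84753552  69.8399562 ]
case [[448.80526039  25.29264791  56.73412826]
 [471.44693873  57.89604137  64.8404515 ]
 [490.87271563  95.83127654  67.0467709 ]]
0 [543.689  -18.7575]
1 [613.126  18.449]
2 [544.563   57.2425]
3 [614.     94.449]
4 [545.437  133.2425]
5 [614.874 170.449]
6 [546.311  209.2425]
```

```bash
cat >> h.py <<'E'
def circ(tag,col,u,v,zt,ztol=4,rad=45):
    """circle of top rim: component pixels near (u,v) with depth height near zt, rayed to plane zt; robust fit R=23 """
    from scipy.optimize import least_squares
    f=load(tag);W=cloud(f);z=W[...,2];hsv=cv2.cvtColor(f['p'],cv2.COLOR_RGB2HSV)
    H,S,V=[hsv[...,i].astype(int) for i in range(3)]
    m=dict(pink=((H<9)|(H>165))&(S>35),yellow=(H>=18)&(H<36)&(S>35),green=(H>=36)&(H<85)&(S>18),blue=(H>=86)&(H<120)&(S>28))[col]
    m=m&(abs(z-zt)<ztol);vv,uu=np.mgrid[0:400,0:640];m&=np.hypot(uu-u,vv-v)<rad
    m=cv2.morphologyEx(m.astype(np.uint8),cv2.MORPH_OPEN,np.ones((2,2),np.uint8))
    v1,u1=np.nonzero(m);P=np.array([ray(f,a,b,zt)[:2] for a,b in zip(u1,v1)])
    # points must lie in annulus 15.5..23
    c0=np.median(P,0)
    def res(c):
        d=np.hypot(*(P-c).T);return np.where(d>22.5,d-22.5,np.where(d<17,17-d,0))
    best=None
    for dx in(-15,0,15):
        for dy in(-15,0,15):
            s=least_squares(res,c0+[dx,dy],loss='soft_l1',f_scale=1.)
            if best is None or s.cost<best.cost: best=s
    print(tag,col,(u,v),'n',len(P),'c',np.round(best.x,1),'cost/n',round(best.cost/len(P),3),'board',np.round(w2b(best.x),1));return best.x
E
python3 - <<'E'
from h import *
circ('c1','green',371,148,38);circ('c1','pink',369,98,38)
circ('c1','pink',341,149,23,rad=25);circ('c1','yellow',384,169,23);circ('c1','yellow',385,118,23,rad=28)
circ('c1','blue',380,70,23,rad=30);circ('c1','blue',338,100,23,rad=27)
E
```

```text
c1 green (371, 148) n 820 c [595.3  94. ] cost/n 0.006 board [55.3 -0.6]
c1 pink (369, 98) n 811 c [591.3 140.6] cost/n 0.0 board [50.8 45.9]
c1 pink (341, 149) n 551 c [568.6  91.6] cost/n 0.001 board [28.6 -3.4]
c1 yellow (384, 169) n 1020 c [610.4  76.5] cost/n 2.464 board [ 70.6 -18. ]
c1 yellow (385, 118) n 667 c [606.3 118.5] cost/n 0.12 board [66. 24.]
c1 blue (380, 70) n 660 c [602.7 164.9] cost/n 0.0 board [61.9 70.3]
c1 blue (338, 100) n 589 c [565.1 138.5] cost/n 0.008 board [24.6 43.5]
```

>>> jog_arm:
  moves:
    - {"grip": -0.36, "translation": [0.006, 0.013, 0.025], "twist": [0, 0, 0]}
    - {"grip": -0.36, "translation": [0.006, 0.013, 0.03], "twist": [0, 0, 0]}
    - {"grip": -0.36, "translation": [0.006, 0.013, 0.03], "twist": [0, 0, 0]}
    - {"grip": -0.36, "translation": [0.0064, 0.0133, 0.03], "twist": [0, 0, 0]}
    - {"grip": -0.36, "translation": [0, 0, 0.03], "twist": [0, 0, 0]}
    - {"grip": -0.36, "translation": [0, 0, 0.025], "twist": [0, 0, 0]}
    - {"grip": -0.36, "translation": [0, 0, 0.02], "twist": [0, 0, 0]}
    - {"grip": -0.36, "translation": [0, 0, 0.01], "twist": [0, 0, 0]}
    - {"grip": -0.36, "translation": [0, 0, 0], "twist": [0, 0, 0]}
    - {"grip": -0.36, "translation": [0, 0, 0], "twist": [0, 0, 0]}

```text
clock: 11.78
eef_pos: [590.9, 93.9, 23.9]
tcp_rot: [-3.14, 0.0, 1.559]
contact_force: [0.1, -0.0, 0.2]
opening: 0.677
```

```bash
python3 - <<'E'
from h import *
s=snap('wrist','d1');print(s['clock'],s['eef_pos'],s['tcp_rot'],s['opening'],s['contact_force'])
E
```

```text
11.7833 [590.90074047  93.86624487  23.87399721] [-3.14021850e+00  2.19188436e-04  1.55883977e+00] 0.6774606969962784 [ 0.09507751 -0.02036261  0.19108658]
```

View pics/d1.png

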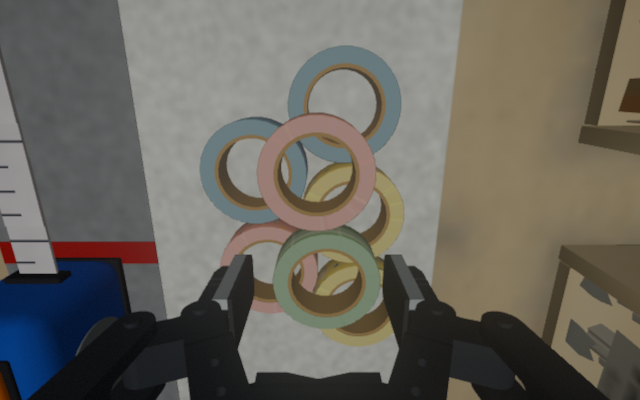

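```bash
python3 - <<'E'
from h import *
f=load('d1');W=cloud(f)
for u,v in((245,258),(240,262),(225,330),(392,260),(397,265),(410,330)): print(u,v,W[v,u])
circ('d1','green',327,280,38,rad=70);
E
```

```text
245 258 [560.69608015 106.56279761  36.6479311 ]
240 262 [559.15251766 106.11570347  39.28235716]
225 330 [564.22828488 106.93425125  82.50124576]
392 260 [621.20210423 106.14327583  38.90221893]
397 265 [622.27003743 106.24083857  43.36034491]
410 330 [617.40020786 106.67909786  82.90001393]
d1 green (327, 280) n 3960 c [594.7  95.1] cost/n 0.015 board [54.7  0.4]
```

>>> jog_arm:
  moves:
    - {"grip": -0.36, "translation": [0.001, 0.004, 0.003], "twist": [0, 0, 0]}
    - {"grip": -0.36, "translation": [0, 0, 0.002], "twist": [0, 0, 0]}
    - {"grip": 0.2, "translation": [0, 0, 0], "twist": [0, 0, 0]}
    - {"grip": 0.2, "translation": [0, 0, 0], "twist": [0, 0, 0]}
    - {"grip": 0.2, "translation": [0, 0, 0], "twist": [0, 0, 0]}
    - {"grip": 0.2, "translation": [0, 0, 0], "twist": [0, 0, 0]}
    - {"grip": 0.2, "translation": [0, 0, 0], "twist": [0, 0, 0]}
  squeeze: 35

```text
clock: 12.42
eef_pos: [595.5, 95.0, 21.0]
tcp_rot: [-3.142, -0.0, 1.559]
contact_force: [-6.1, 0.4, 19.1]
opening: 0.515
```

>>> jog_arm:
  moves:
    - {"grip": 0.2, "translation": [0, 0, -0.004], "twist": [0, 0, 0]}
    - {"grip": 0.2, "translation": [0, 0, -0.015], "twist": [0, 0, 0]}
    - {"grip": 0.2, "translation": [0, 0, -0.025], "twist": [0, 0, 0]}
    - {"grip": 0.2, "translation": [0, 0, -0.02], "twist": [0, 0, 0]}
    - {"grip": 0.2, "translation": [0, 0, 0], "twist": [0, 0, 0]}

```text
clock: 12.83
eef_pos: [598.4, 95.3, 87.3]
tcp_rot: [3.135, -0.001, 1.559]
contact_force: [1.7, 0.1, 0.1]
opening: 0.515
```

```bash
python3 - <<'E'
from h import *
s=snap('wrist','d2');print(s['clock'],s['eef_pos'],s['tcp_rot'],s['opening'],s['contact_force'])
E
```

```text
12.8333 [598.39896908  95.29155277  87.25579784] [ 3.13505870e+00 -1.07158596e-03  1.55881055e+00] 0.5148592508806185 [1.70247805 0.08120967 0.13279481]
```

View pics/d2.png

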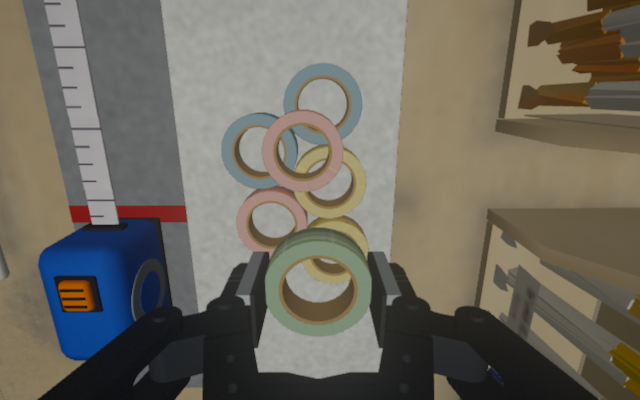

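>>> jog_arm:
  moves:
    - {"grip": 0.2, "translation": [-0.012, -0.006, 0], "twist": [0, 0, 0]}
    - {"grip": 0.2, "translation": [-0.02, -0.01, 0], "twist": [0, 0, 0]}
    - {"grip": 0.2, "translation": [-0.025, -0.01, 0], "twist": [0, 0, 0]}
    - {"grip": 0.2, "translation": [-0.025, -0.01, 0], "twist": [0, 0, 0]}
    - {"grip": 0.2, "translation": [-0.02, -0.01, 0.01], "twist": [0, 0, 0]}
    - {"grip": 0.2, "translation": [-0.0127, -0.0073, 0.02], "twist": [0, 0, 0]}
    - {"grip": 0.2, "translation": [0, 0, 0.02], "twist": [0, 0, 0]}
    - {"grip": 0.2, "translation": [0, 0, 0.015], "twist": [0, 0, 0]}
    - {"grip": 0.2, "translation": [0, 0, 0], "twist": [0, 0, 0]}
    - {"grip": 0.2, "translation": [0, 0, 0], "twist": [0, 0, 0]}

```text
clock: 13.72
eef_pos: [539.3, -19.6, 16.7]
tcp_rot: [-3.138, -0.0, 1.558]
contact_force: [0.0, -0.5, -0.1]
opening: 0.512
```

>>> jog_arm:
  moves:
    - {"grip": 0.2, "translation": [0.001, 0.0044, 0.005], "twist": [0, 0, 0]}
    - {"grip": 0.2, "translation": [0, 0, 0.004], "twist": [0, 0, 0]}
    - {"grip": 0.2, "translation": [0, 0, 0], "twist": [0, 0, 0]}
    - {"grip": -0.3, "translation": [0, 0, 0], "twist": [0, 0, 0]}
    - {"grip": -0.3, "translation": [0, 0, 0], "twist": [0, 0, 0]}
    - {"grip": -0.3, "translation": [0, 0, 0], "twist": [0, 0, 0]}

```text
clock: 14.22
eef_pos: [545.5, -18.1, 9.2]
tcp_rot: [3.141, 0.0, 1.559]
contact_force: [0.6, 0.2, 0.6]
opening: 0.651
```

>>> jog_arm:
  moves:
    - {"grip": -0.3, "translation": [0, 0, -0.02], "twist": [0, 0, 0]}
    - {"grip": -0.3, "translation": [0, 0, -0.035], "twist": [0, 0, 0]}
    - {"grip": -0.36, "translation": [0, 0, -0.035], "twist": [0, 0, 0]}
    - {"grip": -0.36, "translation": [0.03, 0.008, 0], "twist": [0, 0, 0]}
    - {"grip": -0.36, "translation": [0.03, 0.009, 0], "twist": [0, 0, 0]}
    - {"grip": -0.36, "translation": [0.03, 0.009, 0], "twist": [0, 0, 0]}
    - {"grip": -0.36, "translation": [0.03, 0.009, 0], "twist": [0, 0, 0]}
    - {"grip": -0.36, "translation": [0.03, 0.009, 0], "twist": [0, 0, 0]}
    - {"grip": -0.36, "translation": [0.009, 0, 0], "twist": [0, 0, 0]}
    - {"grip": -0.36, "translation": [0, 0, 0], "twist": [0, 0, 0]}

```text
clock: 15.05
eef_pos: [591.5, 142.5, 99.1]
tcp_rot: [3.141, -0.0, 1.562]
contact_force: [-0.3, -0.2, 0.4]
opening: 0.68
```

```bash
python3 - <<'E'
from h import *
s=snap('wrist','d3');print(s['clock'],s['eef_pos'],s['tcp_rot'],s['opening'],s['contact_force'])
E
```

```text
15.05 [591.48588905 142.45400585  99.05182464] [ 3.14101950e+00 -4.50340850e-04  1.56150677e+00] 0.679791491963602 [-0.2890529  -0.15046276  0.3842246 ]
```

View pics/d3.png

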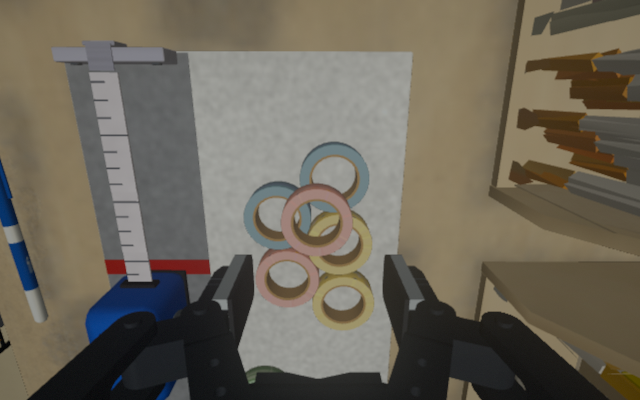

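```bash
python3 - <<'E'
from h import *
circ('d3','pink',316,220,38);circ('d3','pink',288,278,23,rad=38);circ('d3','yellow',343,300,23,rad=36);circ('d3','yellow',342,242,23,rad=35)
circ('d3','blue',335,176,23,rad=37);circ('d3','blue',277,215,23,rad=35)
E
```

```text
d3 pink (316, 220) n 1678 c [591.  141.2] cost/n 0.005 board [50.5 46.5]
d3 pink (288, 278) n 1256 c [569.5  92.4] cost/n 0.011 board [29.5 -2.5]
d3 yellow (343, 300) n 1853 c [609.4  73.8] cost/n 0.638 board [ 69.6 -20.7]
d3 yellow (342, 242) n 1496 c [605.9 119.4] cost/n 0.181 board [65.6 24.8]
d3 blue (335, 176) n 1320 c [602.7 165.9] cost/n 0.002 board [61.9 71.3]
d3 blue (277, 215) n 1182 c [564.5 139.1] cost/n 0.005 board [24.  44.1]
```

>>> jog_arm:
  moves:
    - {"grip": -0.36, "translation": [-0.001, 0, 0.025], "twist": [0, 0, 0]}
    - {"grip": -0.36, "translation": [0, 0, 0.03], "twist": [0, 0, 0]}
    - {"grip": -0.36, "translation": [0, 0, 0.015], "twist": [0, 0, 0]}
    - {"grip": -0.36, "translation": [0, 0, 0.007], "twist": [0, 0, 0]}
    - {"grip": 0.2, "translation": [0, 0, 0], "twist": [0, 0, 0]}
    - {"grip": 0.2, "translation": [0, 0, 0], "twist": [0, 0, 0]}
    - {"grip": 0.2, "translation": [0, 0, 0], "twist": [0, 0, 0]}
    - {"grip": 0.2, "translation": [0, 0, 0], "twist": [0, 0, 0]}
    - {"grip": 0.2, "translation": [0, 0, 0], "twist": [0, 0, 0]}
  squeeze: 35

```text
clock: 15.85
eef_pos: [591.8, 139.3, 22.9]
tcp_rot: [3.14, -0.0, 1.559]
contact_force: [-0.3, 0.6, -0.5]
opening: 0.513
```

>>> jog_arm:
  moves:
    - {"grip": 0.2, "translation": [0, 0, -0.01], "twist": [0, 0, 0]}
    - {"grip": 0.2, "translation": [0, 0, -0.025], "twist": [0, 0, 0]}
    - {"grip": 0.2, "translation": [0.01, -0.006, -0.02], "twist": [0, 0, 0]}
    - {"grip": 0.2, "translation": [0.02, -0.014, 0], "twist": [0, 0, 0]}
    - {"grip": 0.2, "translation": [0.02, -0.014, 0], "twist": [0, 0, 0]}
    - {"grip": 0.2, "translation": [0.0195, -0.012, 0.01], "twist": [0, 0, 0]}
    - {"grip": 0.2, "translation": [0, 0, 0.025], "twist": [0, 0, 0]}
    - {"grip": 0.2, "translation": [0, 0, 0.02], "twist": [0, 0, 0]}
    - {"grip": 0.2, "translation": [0, 0, 0], "twist": [0, 0, 0]}
    - {"grip": 0.2, "translation": [0, 0, 0], "twist": [0, 0, 0]}

```text
clock: 16.68
eef_pos: [545.6, 209.2, 22.1]
tcp_rot: [-3.14, 0.001, 1.559]
contact_force: [-1.2, 0.7, 0.2]
opening: 0.51
```

>>> jog_arm:
  moves:
    - {"grip": 0.2, "translation": [0, 0, 0.009], "twist": [0, 0, 0]}
    - {"grip": 0.2, "translation": [0, 0, 0.004], "twist": [0, 0, 0]}
    - {"grip": 0.2, "translation": [0, 0, 0], "twist": [0, 0, 0]}
    - {"grip": -0.3, "translation": [0, 0, 0], "twist": [0, 0, 0]}
    - {"grip": -0.3, "translation": [0, 0, 0], "twist": [0, 0, 0]}
    - {"grip": -0.3, "translation": [0, 0, -0.02], "twist": [0, 0, 0]}
    - {"grip": -0.3, "translation": [0, 0, -0.03], "twist": [0, 0, 0]}
    - {"grip": -0.3, "translation": [-0.015, 0.006, -0.04], "twist": [0, 0, 0]}
    - {"grip": -0.3, "translation": [-0.03, 0.01, -0.03], "twist": [0, 0, 0]}
    - {"grip": -0.3, "translation": [-0.03, 0.01, 0], "twist": [0, 0, 0]}

```text
clock: 17.52
eef_pos: [574.4, 136.7, 132.8]
tcp_rot: [3.132, -0.002, 1.561]
contact_force: [1.8, 0.0, -0.0]
opening: 0.65
```

>>> jog_arm:
  moves:
    - {"grip": -0.3, "translation": [-0.03, 0.01, 0], "twist": [0, 0, 0]}
    - {"grip": -0.3, "translation": [-0.03, 0.01, 0], "twist": [0, 0, 0]}
    - {"grip": -0.3, "translation": [0, 0, 0], "twist": [0, 0, 0]}

```text
clock: 17.77
eef_pos: [591.6, 71.2, 127.2]
tcp_rot: [3.139, 0.001, 1.556]
contact_force: [0.4, 0.7, 0.1]
opening: 0.653
```

```bash
python3 - <<'E'
from h import *
s=snap('wrist','d4');print(s['clock'],s['eef_pos'],s['tcp_rot'],s['opening'],s['contact_force'])
E
```

```text
17.7667 [591.63311859  71.19939644 127.22558519] [3.13915290e+00 1.16472484e-03 1.55615094e+00] 0.6528096654439536 [0.41599326 0.71812856 0.06498918]
```

View pics/d4.png

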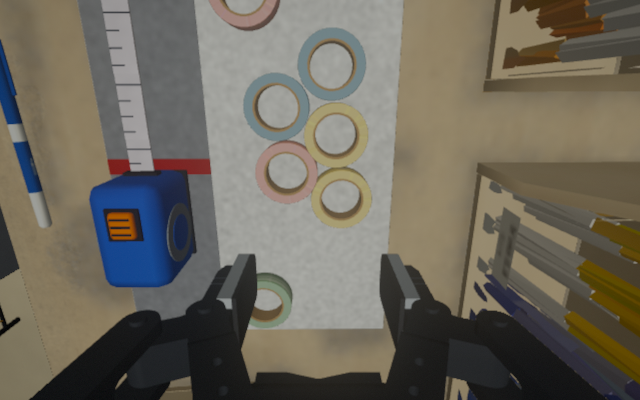

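```bash
python3 - <<'E'
from h import *
for a in (('pink',287,172),('yellow',342,197),('yellow',336,134),('blue',333,64),('blue',276,106)): circ('d4',a[0],a[1],a[2],23,rad=33)
circ('d4','green',268,298,23,rad=40)
E
```

```text
d4 pink (287, 172) n 1245 c [569.5  91.9] cost/n 0.001 board [29.5 -3. ]
d4 yellow (342, 197) n 1657 c [609.5  71.9] cost/n 0.172 board [ 69.7 -22.6]
d4 yellow (336, 134) n 1875 c [605.4 118.9] cost/n 0.141 board [65.2 24.3]
d4 blue (333, 64) n 1185 c [602.8 165.3] cost/n 0.0 board [62.  70.7]
d4 blue (276, 106) n 1383 c [564.5 138.4] cost/n 0.0 board [24.  43.4]
d4 green (268, 298) n 657 c [546.4 -18.5] cost/n 0.044 board [   7.7 -113.7]
```

>>> jog_arm:
  moves:
    - {"grip": -0.36, "translation": [0.0013, 0.0177, 0], "twist": [0, 0, 0]}
    - {"grip": -0.36, "translation": [0, 0, 0.01], "twist": [0, 0, -0.118]}
    - {"grip": -0.36, "translation": [0, 0, 0.015], "twist": [0, 0, -0.118]}
    - {"grip": -0.36, "translation": [0, 0, 0.02], "twist": [0, 0, -0.118]}
    - {"grip": -0.36, "translation": [0, 0, 0.02], "twist": [0, 0, -0.118]}
    - {"grip": -0.36, "translation": [0, 0, 0.014], "twist": [0, 0, -0.118]}
    - {"grip": -0.36, "translation": [0, 0, 0], "twist": [0, 0, 0]}
    - {"grip": -0.36, "translation": [0, 0, 0], "twist": [0, 0, 0]}

```text
clock: 18.48
eef_pos: [606.8, 77.4, 46.8]
tcp_rot: [-3.14, -0.001, 2.146]
contact_force: [-0.4, -0.6, 0.2]
opening: 0.679
```

```bash
python3 - <<'E'
from h import *
s=snap('wrist','d5');print(s['clock'],s['eef_pos'],s['tcp_rot'],s['opening'],s['qpos'])
E
```

```text
18.4833 [606.81561039  77.43677824  46.82107015] [-3.14013378e+00 -9.20623661e-04  2.14567063e+00] 0.6787930449800522 [ 1.24365232e-01  5.55374664e-01  1.78892532e+00  2.70056836e-04
  7.99006862e-01 -4.50698253e-01]
```

View pics/d5.png

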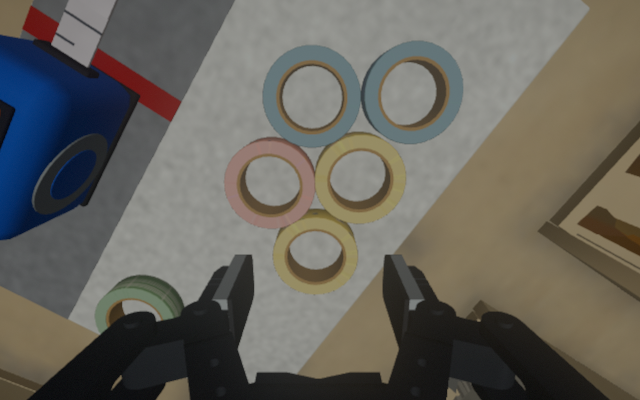

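>>> jog_arm:
  moves:
    - {"grip": -0.36, "translation": [-0.0056, -0.0007, 0.01], "twist": [0, 0, 0]}
    - {"grip": -0.36, "translation": [0, 0, 0.015], "twist": [0, 0, 0]}
    - {"grip": -0.36, "translation": [0, 0, 0.01], "twist": [0, 0, 0]}
    - {"grip": -0.36, "translation": [0, 0, 0.003], "twist": [0, 0, 0]}
    - {"grip": 0.2, "translation": [0, 0, 0], "twist": [0, 0, 0]}
    - {"grip": 0.2, "translation": [0, 0, 0], "twist": [0, 0, 0]}
    - {"grip": 0.2, "translation": [0, 0, 0], "twist": [0, 0, 0]}
    - {"grip": 0.2, "translation": [0, 0, 0], "twist": [0, 0, 0]}
    - {"grip": 0.2, "translation": [0, 0, 0], "twist": [0, 0, 0]}
  squeeze: 35

```text
clock: 19.28
eef_pos: [610.4, 71.7, 9.7]
tcp_rot: [3.141, 0.0, 2.149]
contact_force: [-1.1, -0.2, 0.2]
opening: 0.51
```

>>> jog_arm:
  moves:
    - {"grip": 0.2, "translation": [0, 0, -0.01], "twist": [0, 0, 0]}
    - {"grip": 0.2, "translation": [0, 0, -0.015], "twist": [0, 0, 0]}
    - {"grip": 0.2, "translation": [-0.0156, -0.009, 0], "twist": [0, 0, 0]}
    - {"grip": 0.2, "translation": [-0.0155, -0.009, 0], "twist": [0, 0, 0]}
    - {"grip": 0.2, "translation": [-0.015, -0.0088, 0], "twist": [0, 0, 0]}
    - {"grip": 0.2, "translation": [0, 0, 0.012], "twist": [0, 0, 0]}
    - {"grip": 0.2, "translation": [0, 0, 0.012], "twist": [0, 0, 0]}
    - {"grip": 0.2, "translation": [0, 0, 0], "twist": [0, 0, 0]}

```text
clock: 19.95
eef_pos: [612.2, 18.6, 8.6]
tcp_rot: [-3.141, -0.001, 2.148]
contact_force: [0.1, -0.1, -0.8]
opening: 0.508
```

>>> jog_arm:
  moves:
    - {"grip": -0.3, "translation": [0, 0, 0], "twist": [0, 0, 0]}
    - {"grip": -0.3, "translation": [0, 0, 0], "twist": [0, 0, 0]}
    - {"grip": -0.3, "translation": [0, 0, -0.02], "twist": [0, 0, 0]}
    - {"grip": -0.36, "translation": [0, 0, -0.03], "twist": [0, 0, 0]}
    - {"grip": -0.36, "translation": [0.028, 0.0014, -0.02], "twist": [0, 0, 0]}
    - {"grip": -0.36, "translation": [0.028, 0.0014, 0], "twist": [0, 0, 0]}
    - {"grip": -0.36, "translation": [0.0287, 0.0014, 0], "twist": [0, 0, 0]}
    - {"grip": -0.36, "translation": [0, 0, 0], "twist": [0, 0, 0.1]}
    - {"grip": -0.36, "translation": [0, 0, 0], "twist": [0, 0, 0.11]}
    - {"grip": -0.36, "translation": [0, 0, 0], "twist": [0, 0, 0.12]}

```text
clock: 20.78
eef_pos: [569.6, 92.9, 80.6]
tcp_rot: [3.142, -0.0, 1.816]
contact_force: [-0.6, -0.3, -0.2]
opening: 0.673
```

>>> jog_arm:
  moves:
    - {"grip": -0.36, "translation": [0, 0, 0], "twist": [0, 0, 0.12]}
    - {"grip": -0.36, "translation": [0, 0, 0], "twist": [0, 0, 0.12]}
    - {"grip": -0.36, "translation": [0, 0, 0], "twist": [0, 0, 0.12]}
    - {"grip": -0.36, "translation": [0, 0, 0], "twist": [0, 0, 0.12]}
    - {"grip": -0.36, "translation": [0, 0, 0], "twist": [0, 0, 0.1]}
    - {"grip": -0.36, "translation": [0, 0, 0], "twist": [0, 0, 0.086]}
    - {"grip": -0.36, "translation": [0, 0, 0], "twist": [0, 0, 0]}
    - {"grip": -0.36, "translation": [0, 0, 0], "twist": [0, 0, 0]}

```text
clock: 21.45
eef_pos: [569.9, 92.0, 80.3]
tcp_rot: [-3.142, 0.0, 1.156]
contact_force: [-0.4, 0.8, 1.0]
opening: 0.677
```

```bash
python3 - <<'E'
from h import *
s=snap('wrist','d6');print(s['clock'],s['eef_pos'],s['tcp_rot'],s['opening'],s['qpos'])
E
```

```text
21.45 [569.87569045  92.03669154  80.34782995] [-3.14150190e+00  2.21731791e-06  1.15617543e+00] 0.6768313047994936 [1.57493950e-01 4.64447809e-01 1.85366461e+00 6.44421337e-05
 8.23557740e-01 5.72071046e-01]
```

View pics/d6.png

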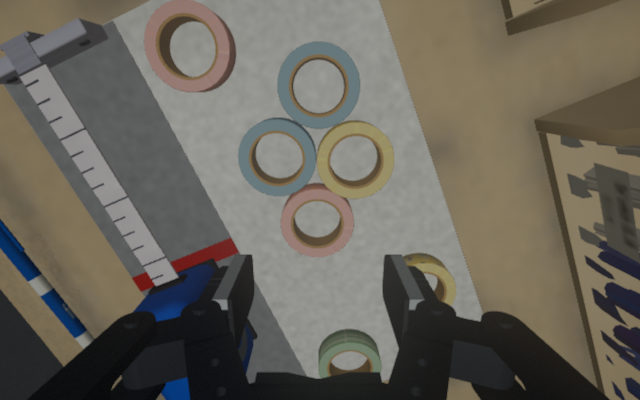

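>>> jog_arm:
  moves:
    - {"grip": -0.36, "translation": [0, 0, 0.025], "twist": [0, 0, 0]}
    - {"grip": -0.36, "translation": [0, 0, 0.025], "twist": [0, 0, 0]}
    - {"grip": -0.36, "translation": [0, 0, 0.015], "twist": [0, 0, 0]}
    - {"grip": -0.36, "translation": [0, 0, 0.007], "twist": [0, 0, 0]}
    - {"grip": 0.2, "translation": [0, 0, 0], "twist": [0, 0, 0]}
    - {"grip": 0.2, "translation": [0, 0, 0], "twist": [0, 0, 0]}
    - {"grip": 0.2, "translation": [0, 0, 0], "twist": [0, 0, 0]}
    - {"grip": 0.2, "translation": [0, 0, 0], "twist": [0, 0, 0]}
    - {"grip": 0.2, "translation": [0, 0, 0], "twist": [0, 0, 0]}
  squeeze: 35

```text
clock: 22.25
eef_pos: [570.8, 91.7, 9.2]
tcp_rot: [3.14, -0.001, 1.153]
contact_force: [-0.7, 0.4, 1.3]
opening: 0.509
```

>>> jog_arm:
  moves:
    - {"grip": 0.2, "translation": [0, 0, -0.01], "twist": [0, 0, 0]}
    - {"grip": 0.2, "translation": [0, 0, -0.015], "twist": [0, 0, 0]}
    - {"grip": 0.2, "translation": [-0.014, -0.0018, 0], "twist": [0, 0, 0]}
    - {"grip": 0.2, "translation": [-0.014, -0.0018, 0], "twist": [0, 0, 0]}
    - {"grip": 0.2, "translation": [-0.0121, -0.0018, 0], "twist": [0, 0, 0]}
    - {"grip": 0.2, "translation": [0, 0, 0.012], "twist": [0, 0, 0]}
    - {"grip": 0.2, "translation": [0, 0, 0.012], "twist": [0, 0, 0]}
    - {"grip": 0.2, "translation": [0, 0, 0], "twist": [0, 0, 0]}

```text
clock: 22.92
eef_pos: [547.8, 56.5, 6.9]
tcp_rot: [-3.14, 0.001, 1.152]
contact_force: [-0.5, 0.4, 0.0]
opening: 0.509
```

>>> jog_arm:
  moves:
    - {"grip": -0.2, "translation": [0, 0, 0], "twist": [0, 0, 0]}
    - {"grip": -0.2, "translation": [0, 0, 0], "twist": [0, 0, 0]}
    - {"grip": -0.2, "translation": [0, 0, -0.02], "twist": [0, 0, 0]}
    - {"grip": -0.36, "translation": [0, 0, -0.03], "twist": [0, 0, 0]}
    - {"grip": -0.36, "translation": [0.027, 0.009, -0.025], "twist": [0, 0, 0]}
    - {"grip": -0.36, "translation": [0.027, 0.009, 0], "twist": [0, 0, 0]}
    - {"grip": -0.36, "translation": [0.0264, 0.0093, 0], "twist": [0, 0, 0]}
    - {"grip": -0.36, "translation": [0, 0, 0], "twist": [0, 0, -0.1]}
    - {"grip": -0.36, "translation": [0, 0, 0], "twist": [0, 0, -0.11]}
    - {"grip": -0.36, "translation": [0, 0, 0], "twist": [0, 0, -0.12]}

```text
clock: 23.75
eef_pos: [606.3, 120.5, 84.1]
tcp_rot: [-3.141, 0.0, 1.489]
contact_force: [0.0, 0.1, -0.7]
opening: 0.68
```

>>> jog_arm:
  moves:
    - {"grip": -0.36, "translation": [0, 0, 0], "twist": [0, 0, -0.12]}
    - {"grip": -0.36, "translation": [0, 0, 0], "twist": [0, 0, -0.12]}
    - {"grip": -0.36, "translation": [0, 0, 0], "twist": [0, 0, -0.12]}
    - {"grip": -0.36, "translation": [0, 0, 0], "twist": [0, 0, -0.12]}
    - {"grip": -0.36, "translation": [0, 0, 0], "twist": [0, 0, -0.1]}
    - {"grip": -0.36, "translation": [0, 0, 0], "twist": [0, 0, -0.084]}
    - {"grip": -0.36, "translation": [0, 0, 0], "twist": [0, 0, 0]}
    - {"grip": -0.36, "translation": [0, 0, 0], "twist": [0, 0, 0]}

```text
clock: 24.42
eef_pos: [606.2, 119.8, 84.2]
tcp_rot: [-3.141, -0.0, 2.145]
contact_force: [-0.0, 0.7, -0.3]
opening: 0.682
```

```bash
python3 - <<'E'
from h import *
s=snap('wrist','d7');print(s['clock'],s['eef_pos'],s['tcp_rot'],s['opening'])
E
```

```text
24.4167 [606.18992341 119.8447341   84.15079551] [-3.14118208e+00 -2.84547122e-04  2.14451464e+00] 0.682452322047215
```

View pics/d7.png

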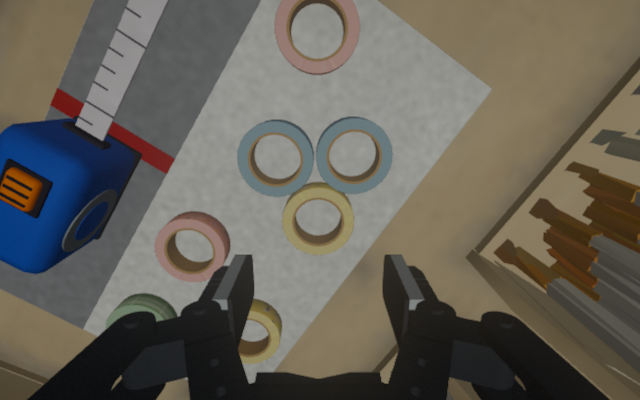

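Yellow A is centred between the jaws at (318,218). Descend and grip.

>>> jog_arm:
  moves:
    - {"grip": -0.36, "translation": [-0.0005, 0, 0.025], "twist": [0, 0, 0]}
    - {"grip": -0.36, "translation": [0, 0, 0.025], "twist": [0, 0, 0]}
    - {"grip": -0.36, "translation": [0, 0, 0.018], "twist": [0, 0, 0]}
    - {"grip": -0.36, "translation": [0, 0, 0.007], "twist": [0, 0, 0]}
    - {"grip": 0.2, "translation": [0, 0, 0], "twist": [0, 0, 0]}
    - {"grip": 0.2, "translation": [0, 0, 0], "twist": [0, 0, 0]}
    - {"grip": 0.2, "translation": [0, 0, 0], "twist": [0, 0, 0]}
    - {"grip": 0.2, "translation": [0, 0, 0], "twist": [0, 0, 0]}
    - {"grip": 0.2, "translation": [0, 0, 0], "twist": [0, 0, 0]}
  squeeze: 35

```text
clock: 25.22
eef_pos: [607.5, 119.3, 10.4]
tcp_rot: [3.14, 0.001, 2.147]
contact_force: [0.8, -0.5, -0.4]
opening: 0.514
```

>>> jog_arm:
  moves:
    - {"grip": 0.2, "translation": [0, 0, -0.01], "twist": [0, 0, 0]}
    - {"grip": 0.2, "translation": [0, 0, -0.015], "twist": [0, 0, 0]}
    - {"grip": 0.2, "translation": [-0.0124, -0.004, 0], "twist": [0, 0, 0]}
    - {"grip": 0.2, "translation": [-0.012, -0.0041, 0], "twist": [0, 0, 0]}
    - {"grip": 0.2, "translation": [0, 0, 0.012], "twist": [0, 0, 0]}
    - {"grip": 0.2, "translation": [0, 0, 0.013], "twist": [0, 0, 0]}
    - {"grip": 0.2, "translation": [0, 0, 0], "twist": [0, 0, 0]}
    - {"grip": 0.2, "translation": [0, 0, 0], "twist": [0, 0, 0]}

```text
clock: 25.88
eef_pos: [612.0, 93.9, 7.1]
tcp_rot: [-3.139, -0.001, 2.146]
contact_force: [-0.6, -0.5, -0.3]
opening: 0.51
```

>>> jog_arm:
  moves:
    - {"grip": -0.2, "translation": [0, 0, 0], "twist": [0, 0, 0]}
    - {"grip": -0.2, "translation": [0, 0, 0], "twist": [0, 0, 0]}
    - {"grip": -0.2, "translation": [0, 0, -0.02], "twist": [0, 0, 0]}
    - {"grip": -0.36, "translation": [0, 0, -0.03], "twist": [0, 0, 0]}
    - {"grip": -0.36, "translation": [0.022, 0.011, -0.025], "twist": [0, 0, 0]}
    - {"grip": -0.36, "translation": [0.022, 0.01, 0], "twist": [0, 0, 0]}
    - {"grip": -0.36, "translation": [0.0209, 0.0101, 0], "twist": [0, 0, 0]}
    - {"grip": -0.36, "translation": [0, 0, 0], "twist": [0, 0, 0.1]}
    - {"grip": -0.36, "translation": [0, 0, 0], "twist": [0, 0, 0.11]}
    - {"grip": -0.36, "translation": [0, 0, 0], "twist": [0, 0, 0.12]}

```text
clock: 26.72
eef_pos: [603.3, 166.4, 84.0]
tcp_rot: [-3.141, -0.0, 1.813]
contact_force: [1.0, 0.8, 0.1]
opening: 0.68
```

>>> jog_arm:
  moves:
    - {"grip": -0.36, "translation": [0, 0, 0], "twist": [0, 0, 0.12]}
    - {"grip": -0.36, "translation": [0, 0, 0], "twist": [0, 0, 0.12]}
    - {"grip": -0.36, "translation": [0, 0, 0], "twist": [0, 0, 0.12]}
    - {"grip": -0.36, "translation": [0, 0, 0], "twist": [0, 0, 0.12]}
    - {"grip": -0.36, "translation": [0, 0, 0], "twist": [0, 0, 0.1]}
    - {"grip": -0.36, "translation": [0, 0, 0], "twist": [0, 0, 0.084]}
    - {"grip": -0.36, "translation": [0, 0, 0], "twist": [0, 0, 0]}
    - {"grip": -0.36, "translation": [0, 0, 0], "twist": [0, 0, 0]}

```text
clock: 27.38
eef_pos: [603.6, 165.7, 84.0]
tcp_rot: [-3.141, 0.0, 1.156]
contact_force: [-0.1, -0.7, 0.1]
opening: 0.682
```

```bash
python3 - <<'E'
from h import *
s=snap('wrist','d8');print(s['clock'],s['eef_pos'],s['tcp_rot'],s['opening'])
E
```

```text
27.3833 [603.64657382 165.70599275  84.00518976] [-3.14126450e+00  2.40575423e-04  1.15573001e+00] 0.681605934799088
```

View pics/d8.png

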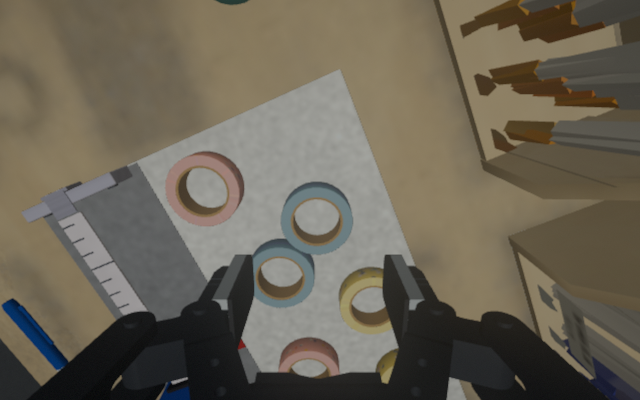

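>>> jog_arm:
  moves:
    - {"grip": -0.36, "translation": [0, 0, 0.025], "twist": [0, 0, 0]}
    - {"grip": -0.36, "translation": [0, 0, 0.025], "twist": [0, 0, 0]}
    - {"grip": -0.36, "translation": [0, 0, 0.018], "twist": [0, 0, 0]}
    - {"grip": -0.36, "translation": [0, 0, 0.007], "twist": [0, 0, 0]}
    - {"grip": 0.2, "translation": [0, 0, 0], "twist": [0, 0, 0]}
    - {"grip": 0.2, "translation": [0, 0, 0], "twist": [0, 0, 0]}
    - {"grip": 0.2, "translation": [0, 0, 0], "twist": [0, 0, 0]}
    - {"grip": 0.2, "translation": [0, 0, 0], "twist": [0, 0, 0]}
    - {"grip": 0.2, "translation": [0, 0, 0], "twist": [0, 0, 0]}
  squeeze: 35

```text
clock: 28.18
eef_pos: [604.7, 165.8, 10.4]
tcp_rot: [3.14, -0.001, 1.153]
contact_force: [0.8, 0.3, -0.1]
opening: 0.507
```

>>> jog_arm:
  moves:
    - {"grip": 0.2, "translation": [0, 0, -0.01], "twist": [0, 0, 0]}
    - {"grip": 0.2, "translation": [0.0083, 0.0075, 0], "twist": [0, 0, 0]}
    - {"grip": 0.2, "translation": [0, 0, 0], "twist": [0, 0, 0]}
    - {"grip": 0.2, "translation": [0, 0, 0.011], "twist": [0, 0, 0]}
    - {"grip": 0.2, "translation": [0, 0, 0], "twist": [0, 0, 0]}
    - {"grip": 0.2, "translation": [0, 0, 0], "twist": [0, 0, 0]}

```text
clock: 28.68
eef_pos: [614.4, 170.1, 8.0]
tcp_rot: [3.141, -0.001, 1.153]
contact_force: [2.1, 0.8, 3.0]
opening: 0.51
```

>>> jog_arm:
  moves:
    - {"grip": -0.2, "translation": [0, 0, 0], "twist": [0, 0, 0]}
    - {"grip": -0.2, "translation": [0, 0, 0], "twist": [0, 0, 0]}
    - {"grip": -0.2, "translation": [0, 0, -0.02], "twist": [0, 0, 0]}
    - {"grip": -0.36, "translation": [0, 0, -0.03], "twist": [0, 0, 0]}
    - {"grip": -0.36, "translation": [-0.0164, -0.011, -0.025], "twist": [0, 0, 0]}
    - {"grip": -0.36, "translation": [-0.0164, -0.0109, 0], "twist": [0, 0, 0]}
    - {"grip": -0.36, "translation": [-0.0165, -0.0109, 0], "twist": [0, 0, 0]}
    - {"grip": -0.36, "translation": [0, 0, 0], "twist": [0, 0, 0]}
    - {"grip": -0.36, "translation": [0, 0, 0], "twist": [0, 0, 0]}

```text
clock: 29.43
eef_pos: [562.9, 137.9, 83.0]
tcp_rot: [-3.14, 0.001, 1.152]
contact_force: [0.6, 0.6, 0.0]
opening: 0.68
```

```bash
python3 - <<'E'
from h import *
s=snap('wrist','d9');print(s['clock'],s['eef_pos'],s['tcp_rot'],s['opening'])
circ('d9','blue',318,218,23,rad=48)
E
```

```text
29.4333 [562.90466516 137.85882913  82.99883598] [-3.14042223e+00  8.49685087e-04  1.15226824e+00] 0.680225361801402
d9 blue (318, 218) n 1761 c [564.2 139. ] cost/n 0.006 board [23.7 44. ]
```

View pics/d9.png

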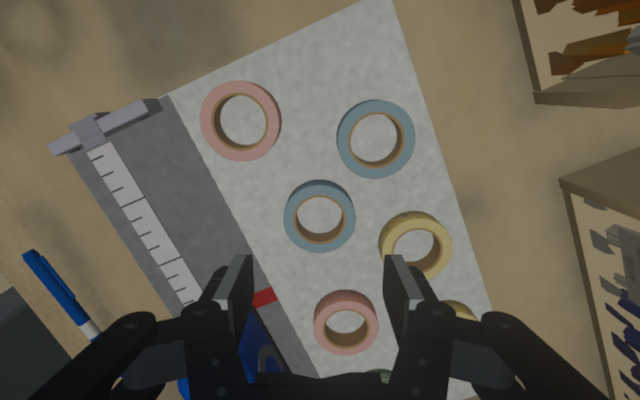

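>>> jog_arm:
  moves:
    - {"grip": -0.36, "translation": [0.0015, 0.0005, 0.025], "twist": [0, 0, 0]}
    - {"grip": -0.36, "translation": [0, 0, 0.025], "twist": [0, 0, 0]}
    - {"grip": -0.36, "translation": [0, 0, 0.018], "twist": [0, 0, 0]}
    - {"grip": -0.36, "translation": [0, 0, 0.006], "twist": [0, 0, 0]}
    - {"grip": 0.2, "translation": [0, 0, 0], "twist": [0, 0, 0]}
    - {"grip": 0.2, "translation": [0, 0, 0], "twist": [0, 0, 0]}
    - {"grip": 0.2, "translation": [0, 0, 0], "twist": [0, 0, 0]}
    - {"grip": 0.2, "translation": [0, 0, 0], "twist": [0, 0, 0]}
    - {"grip": 0.2, "translation": [0, 0, 0], "twist": [0, 0, 0]}
  squeeze: 35

```text
clock: 30.23
eef_pos: [566.0, 139.8, 10.3]
tcp_rot: [3.14, -0.001, 1.153]
contact_force: [-0.4, 0.1, -0.2]
opening: 0.51
```

>>> jog_arm:
  moves:
    - {"grip": 0.2, "translation": [0, 0, -0.01], "twist": [0, 0, 0]}
    - {"grip": 0.2, "translation": [-0.0066, -0.0067, 0], "twist": [0, 0, 0]}
    - {"grip": 0.2, "translation": [-0.0066, -0.0067, 0], "twist": [0, 0, 0]}
    - {"grip": 0.2, "translation": [0, 0, 0], "twist": [0, 0, 0]}
    - {"grip": 0.2, "translation": [0, 0, 0.011], "twist": [0, 0, 0]}
    - {"grip": 0.2, "translation": [0, 0, 0], "twist": [0, 0, 0]}
    - {"grip": 0.2, "translation": [0, 0, 0], "twist": [0, 0, 0]}
    - {"grip": -0.2, "translation": [0, 0, 0], "twist": [0, 0, 0]}
    - {"grip": -0.2, "translation": [0, 0, 0], "twist": [0, 0, 0]}

```text
clock: 30.98
eef_pos: [547.4, 132.9, 7.6]
tcp_rot: [-3.141, 0.0, 1.153]
contact_force: [-1.0, 0.6, 0.0]
opening: 0.599
```

>>> jog_arm:
  moves:
    - {"grip": -0.2, "translation": [0, 0, -0.02], "twist": [0, 0, 0]}
    - {"grip": -0.2, "translation": [0, 0, -0.03], "twist": [0, 0, 0]}
    - {"grip": -0.2, "translation": [0, 0, -0.04], "twist": [0, 0, 0]}
    - {"grip": -0.2, "translation": [0, 0, -0.04], "twist": [0, 0, -0.1]}
    - {"grip": -0.2, "translation": [0, 0, -0.04], "twist": [0, 0, -0.1]}
    - {"grip": -0.2, "translation": [0, 0, -0.04], "twist": [0, 0, -0.1]}
    - {"grip": -0.2, "translation": [-0.02, 0, -0.03], "twist": [0, 0, -0.1]}
    - {"grip": -0.2, "translation": [-0.03, 0, 0], "twist": [0, 0, 0]}
    - {"grip": -0.2, "translation": [-0.03, 0, 0], "twist": [0, 0, 0]}
    - {"grip": -0.2, "translation": [0, 0, 0], "twist": [0, 0, 0]}

```text
clock: 31.82
eef_pos: [544.0, 49.4, 248.8]
tcp_rot: [3.141, 0.002, 1.551]
contact_force: [0.4, 0.2, -1.0]
opening: 0.601
```

```bash
python3 - <<'E'
from h import *
s=snap('wrist','e1');print(s['clock'],s['eef_pos'],s['tcp_rot'],s['opening'])
snap('side','e1s')
im=cv2.resize(cv2.imread('pics/e1s.png')[140:300,240:420],None,fx=3.5,fy=3.5,interpolation=3);cv2.imwrite('pics/e1sz.png',im)
E
```

```text
31.8167 [544.0141949   49.43620325 248.80575712] [3.14065327e+00 1.64016596e-03 1.55138375e+00] 0.6014261767372984
```

View pics/e1.png

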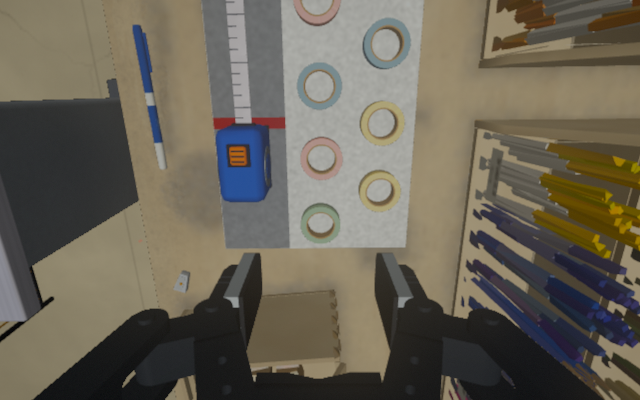

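View pics/e1sz.png

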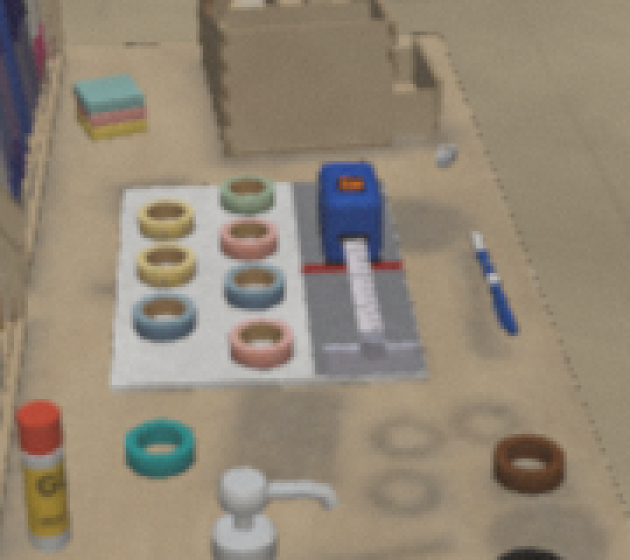

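All seven rolls lie in a zigzag on the white. Move back a bit to measure everything, including the hook, in one view.

>>> jog_arm:
  moves:
    - {"grip": -0.2, "translation": [0.02, 0, -0.02], "twist": [0, 0, 0]}
    - {"grip": -0.2, "translation": [0.03, 0, -0.02], "twist": [0, 0, 0]}
    - {"grip": -0.2, "translation": [0.03, 0, -0.02], "twist": [0, 0, 0]}
    - {"grip": -0.2, "translation": [0.02, 0, -0.02], "twist": [0, 0, 0]}
    - {"grip": -0.2, "translation": [0, 0, 0], "twist": [0, 0, 0]}
    - {"grip": -0.2, "translation": [0, 0, 0], "twist": [0, 0, 0]}
    - {"grip": -0.2, "translation": [0, 0, 0], "twist": [0, 0, 0]}

```text
clock: 32.5
eef_pos: [545.3, 153.3, 327.0]
tcp_rot: [-3.14, 0.001, 1.554]
contact_force: [-1.0, -0.2, 0.4]
opening: 0.597
```

```bash
python3 - <<'E'
from h import *
s=snap('wrist','e2');print(s['clock'],s['eef_pos'],s['tcp_rot'])
f=load('e2')
T=dict(g=('green',7,-114),y1=('yellow',74,-76),p1=('pink',9,-38),y2=('yellow',74,0),b1=('blue',8,38),b2=('blue',74,76),p2=('pink',7,114))
C={}
for k,(c,x,y) in T.items():
    u,v=proj(f,[*b2w((x,y)),23]);print(k,end=' ');C[k]=w2b(circ('e2',c,u,v,23,rad=30))
from itertools import combinations
print(min((np.hypot(*(C[a]-C[b]))-46,a,b) for a,b in combinations(C,2)))
W=cloud(f);z=W[...,2];hsv=cv2.cvtColor(f['p'],cv2.COLOR_RGB2HSV)
o=(hsv[...,0]<20)&(hsv[...,1]>150)&(z>50);o[:,:200]=0;o[:,270:]=0;print('lock',np.median(W[o],0))
m=(hsv[...,0]>100)&(hsv[...,0]<130)&(hsv[...,1]>120)&(z>54);m[:,:200]=0;m[:,290:]=0;print('case',np.percentile(W[m],[1,50,99],axis=0))
E
```

```text
32.5 [545.34675297 153.3137344  327.03937844] [-3.13999649e+00  6.40556510e-04  1.55393058e+00]
g e2 green (np.float64(320.4451241066508), np.float64(272.09845120451257)) n 334 c [546.6 -19.1] cost/n 0.034 board [   7.9 -114.4]
y1 e2 yellow (np.float64(367.69093511409864), np.float64(248.03024072958686)) n 428 c [613.1  18.9] cost/n 0.165 board [ 74.  -75.6]
p1 e2 pink (np.float64(321.7425489394561), np.float64(223.17511956342483)) n 327 c [548.7  56.9] cost/n 0.01 board [  9.2 -38.3]
y2 e2 yellow (np.float64(369.87653349118455), np.float64(196.69219051643705)) n 514 c [613.1  93.4] cost/n 0.159 board [73.1 -1. ]
b1 e2 blue (np.float64(320.8924865499566), np.float64(169.29809557175562)) n 357 c [548.  131.7] cost/n 0.001 board [ 7.6 36.5]
b2 e2 blue (np.float64(372.2897020667431), np.float64(140.0086887332787)) n 385 c [614.8 170. ] cost/n 0.001 board [73.9 75.5]
p2 e2 pink (np.float64(319.9515974897035), np.float64(109.66446973566698)) n 402 c [547.1 211.3] cost/n 0.0 board [  5.8 116.1]
(np.float64(28.008964011192816), 'p1', 'y2')
lock [469.30379794  71.91550676  69.8586064 ]
case [[448.5493034   26.60477361  56.02447063]
 [472.27140368  60.65640967  64.8071692 ]
 [490.77197858  96.25740923  67.15514862]]
```

View pics/e2.png

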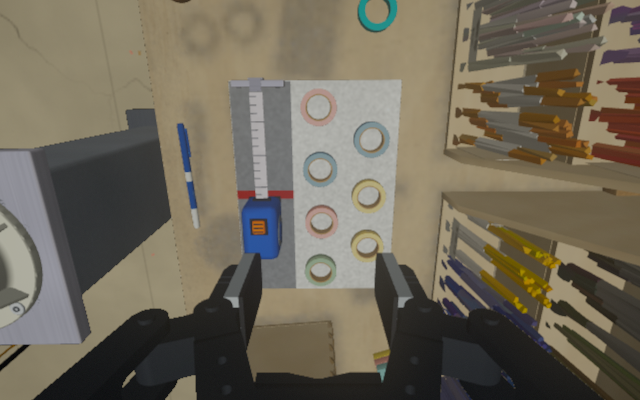

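>>> jog_arm:
  moves:
    - {"grip": -0.2, "translation": [0, 0, 0], "twist": [0, 0, 0]}
    - {"grip": -0.2, "translation": [0, 0, 0], "twist": [0, 0, 0]}
    - {"grip": -0.2, "translation": [0, 0, 0], "twist": [0, 0, 0]}
    - {"grip": -0.2, "translation": [0, 0, 0], "twist": [0, 0, 0]}
    - {"grip": -0.2, "translation": [0, 0, 0], "twist": [0, 0, 0]}
    - {"grip": -0.2, "translation": [0, 0, 0], "twist": [0, 0, 0]}
    - {"grip": -0.2, "translation": [0, 0, 0], "twist": [0, 0, 0]}
    - {"grip": -0.2, "translation": [0, 0, 0], "twist": [0, 0, 0]}
    - {"grip": -0.2, "translation": [0, 0, 0], "twist": [0, 0, 0]}
    - {"grip": -0.2, "translation": [0, 0, 0], "twist": [0, 0, 0]}

```text
clock: 33.38
eef_pos: [546.0, 153.1, 328.2]
tcp_rot: [-3.142, 0.0, 1.553]
contact_force: [-0.1, -0.2, -0.3]
opening: 0.601
```

>>> jog_arm:
  moves:
    - {"grip": -0.2, "translation": [0, 0, 0], "twist": [0, 0, 0]}
    - {"grip": -0.2, "translation": [0, 0, 0], "twist": [0, 0, 0]}
    - {"grip": -0.2, "translation": [0, 0, 0], "twist": [0, 0, 0]}
    - {"grip": -0.2, "translation": [0, 0, 0], "twist": [0, 0, 0]}
    - {"grip": -0.2, "translation": [0, 0, 0], "twist": [0, 0, 0]}
    - {"grip": -0.2, "translation": [0, 0, 0], "twist": [0, 0, 0]}
    - {"grip": -0.2, "translation": [0, 0, 0], "twist": [0, 0, 0]}
    - {"grip": -0.2, "translation": [0, 0, 0], "twist": [0, 0, 0]}
    - {"grip": -0.2, "translation": [0, 0, 0], "twist": [0, 0, 0]}
    - {"grip": -0.2, "translation": [0, 0, 0], "twist": [0, 0, 0]}

```text
clock: 34.22
eef_pos: [546.0, 153.0, 328.2]
tcp_rot: [3.142, 0.0, 1.553]
contact_force: [-0.1, -0.0, 0.6]
opening: 0.602
```

```bash
python3 - <<'E'
from h import *
s=snap('wrist','e3');print(s['clock'])
f=load('e3')
T=dict(g=('green',7,-114),y1=('yellow',74,-76),p1=('pink',9,-38),y2=('yellow',74,0),b1=('blue',8,38),b2=('blue',74,76),p2=('pink',7,114))
for k,(c,x,y) in T.items():
    u,v=proj(f,[*b2w((x,y)),23]);circ('e3',c,u,v,23,rad=30)
W=cloud(f)
for v in range(76,92,2): print(v,np.round(W[v,256],1),np.round(W[v,243],1))
im=cv2.resize(cv2.imread('pics/e3.png')[70:215,225:410],None,fx=4,fy=4,interpolation=3);cv2.imwrite('pics/e3z.png',im)
E
```

```text
34.2167
e3 green (np.float64(319.83423180698065), np.float64(271.70345542307234)) n 329 c [546.6 -19.2] cost/n 0.039 board [   7.9 -114.4]
e3 yellow (np.float64(366.9304861944006), np.float64(247.5844059533718)) n 436 c [613.   19.1] cost/n 0.192 board [ 73.9 -75.4]
e3 pink (np.float64(321.0351317549059), np.float64(222.84550654241818)) n 333 c [548.8  57. ] cost/n 0.014 board [  9.2 -38.2]
e3 yellow (np.float64(369.00274663993207), np.float64(196.3316977202225)) n 513 c [613.1  93.4] cost/n 0.14 board [73.1 -1.1]
e3 blue (np.float64(320.08359246141566), np.float64(169.06586884558885)) n 358 c [548.1 131.8] cost/n 0.002 board [ 7.7 36.6]
e3 blue (np.float64(371.2897798888512), np.float64(139.76706653251705)) n 382 c [614.8 169.9] cost/n 0.001 board [73.9 75.5]
e3 pink (np.float64(319.03084351245883), np.float64(109.5660064143177)) n 383 c [547.6 210.9] cost/n 0.0 board [  6.2 115.7]
76 [468.2 251.2  -1.1] [451.3 251.5  -1.8]
78 [473.9 247.4  34.1] [ 4.514e+02  2.490e+02 -3.000e-01]
80 [474.  245.1  35.9] [457.2 245.6  28.8]
82 [474.  242.9  36.5] [456.8 243.4  27.9]
84 [473.2 240.7  33. ] [456.6 241.1  28. ]
86 [473.2 238.4  33.7] [456.  238.8  26. ]
88 [473.1 236.1  34.4] [452.2 236.7   8.3]
90 [473.  233.9  34.8] [451.6 234.3   6.6]
```

View pics/e3z.png

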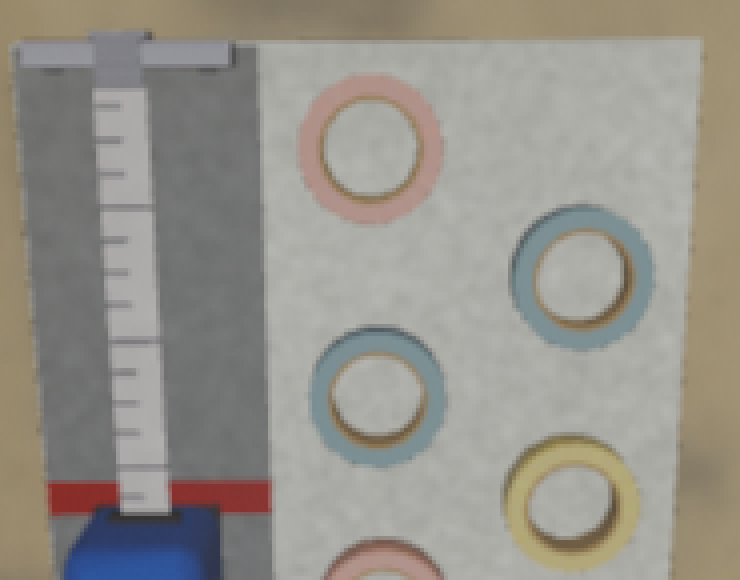

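The zoom shows the hook protruding just past the stop's outer edge (120,35), the case front at the red band (145,500), and the rolls well separated. Nothing has moved since the last look, so I'm handing in.

```bash
python3 -c "
from rig import r
print(r.sign_off())"
```

```text
the job is handed in; nothing more can be done
None
```

The photo board is set up as asked, and I handed it in at about 34 s. I did the tape measure first, then the rolls.

- **Tape measure:** The hook is over the stop's outer face. The case stands upright on the lane with its front face within about 1 mm of the red band's centre. The orange lock measured about 6 mm lower than before I pressed it, and it stayed down.
- **Rolls:** All seven lie flat in a zigzag on the white, reaching to about 13 mm from each end. The smallest gap between any two is about 28 mm, and by my measurements every roll is wholly on the white.
- **Last checks:** Two views 1.7 s apart showed the same positions to within half a millimetre. No check failed.
- **Bystanders:** I never went near the glue stick, sticky notes or ink tin. The glue stick and sticky notes stand where they did in the last side view; I did not re-image the ink tin at the end.
- **Contact forces:** The highest force I saw was about 25 N, while setting the case down. About 19 N showed while gripping the green roll on top of the heap.
- **Gaps in the checks:** I saw no grip slip and no roll knocked aside. The two yellow rolls fitted less cleanly than the others in the last images, so their positions may be out by a millimetre or so, well inside the gaps.

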